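Nip up the cap nut of the water point

TASK

The domed brass cap nut on the capped water point in the worktop is only finger-tight, and the water is about to be turned back on. Put the adjustable wrench over the nut, roll its worm until the jaws just fit the flats, then turn the nut clockwise with the wrench until it stops. Turn it with the wrench only, not with the fingers, knock nothing else about, and leave the wrench lying flat on the worktop, on the nut or off it.

Things in the scene. Friction and masses are not known exactly. Their poses are not given: they have to be found in the camera images.
- wrench: 300 mm steel adjustable wrench, 0.65 kg, lying flat; origin: underside of the head, where a fitted 30 mm nut's centre lies. x: out of the mouth, along the jaw faces; y: towards the movable jaw; z: up. Head and jaws 15 mm thick; fixed jaw face at y=-15 mm, jaw faces x=-20 to 17 mm, throat at x=-20 mm. The handle (24 to 28 mm wide, 13 mm thick) leaves at 157.5 degrees from +x (towards -x, +y).
- mouth (a point): point on the wrench 7.5 mm above its origin (mid-thickness of the head): the centre of a fitted 30 mm nut. Same axes as the wrench.
- worm_top (a point): highest point of the wrench's worm: at x=-44.5, y=5, z=18.3 mm in the wrench's frame. The worm is a knurled cylinder 18 mm across and 22 mm long, axis along the wrench's y, and stands 3.3 mm proud of the head's upper face. It rolls stiffly (about 0.04 N m) when a fingertip pressed on it with 8 to 15 N is dragged along the wrench's x.
- handle_grip (a point): point in the handle at mid-thickness (7 mm above the underside), 91 mm from the origin, near the centre of mass: x=-87.3, y=23.7 mm in the wrench's frame; the handle is about 25 mm wide here. Same axes as the wrench.
- handle_mid (a point): point in the middle of the handle, at mid-thickness, 148 mm from the origin: x=-140.9, y=45.9, z=7 mm in the wrench's frame; the handle is 26 mm wide here and ends 130 mm further out.
- wrench_jaw (a joint): how far the movable jaw has closed, m: the gap between the jaws is 39 mm minus this value, so a snug fit on the nut is near 0.009. It is driven only by the worm (1 mm per radian) and stays where it is left.
- wrench_worm (a joint): turn of the worm, rad (6.3 mm of jaw travel a turn). It grows, and the jaw closes, when the worm's top is dragged along the wrench's +x (towards the mouth); dragging towards the handle opens the jaw.
- water_point: fixed round steel deck flange, 90 mm across, 4 mm high, with the cap nut at its centre; origin on the worktop at its centre, z up. A wrench lowered over the nut rests on the flange, its handle end on the worktop.
- nut_hex (a point): centre of the brass cap nut's hexagon, 17 mm above the worktop: 30 mm across flats, 34.6 mm across corners, from 6 to 28 mm high, a 24 mm dome above it to 39 mm. Turns with the nut: its x axis is square to a pair of flats (other pairs every 60 degrees).
- cap_nut (a joint): turn of the nut, rad: grows clockwise seen from above; stop (tight) at 1.3. It turns stiffly (about 0.35 N m) and stays where it is left.
- label_block: block of paper labels, 60x52x29 mm, loose bystander; origin under its centre.
- dial_timer: red and white kitchen timer, 70 mm across, 58 mm high, loose bystander; origin under its centre.
- masking: roll of masking tape lying flat, 100 mm across, 25 mm high, loose bystander; origin under its centre.
- ramekin_1: white sauce cup, 70 mm across, 42 mm high, loose bystander; origin under its centre.
There are look-alikes about, which are no part of the job. Leave any green look-alike of the water_point alone.

How it is judged:
On the way, in this order (a step that is already met when the one before it is completed fails the run):
1. the wrench lies over the nut and its jaws fit the flats with less than 1.5 mm to spare (horizontal distance between mouth and nut_hex below 0.012 m and height (world z) of mouth below 0.025 m and angle between wrench's own z axis and vertical below 0.12 rad and value of joint wrench_jaw above 0.0075 m), for 0.3 s.
2. the nut is turned clockwise to its stop by the wrench, the jaws still fitted (all of step 1 and value of joint cap_nut above 1.23 rad), for 0.2 s.
At the end, for the whole second after the job is handed in: The cap nut stands within 0.07 rad (4 degrees) of its clockwise stop; the wrench is released, at rest and lying flat on the worktop (tilt under 0.12 rad, head no more than 17 mm above the worktop), on the nut or off it (value of joint cap_nut above 1.23 rad and angle between wrench's own z axis and vertical below 0.12 rad and height (world z) of mouth between 0 and 0.025 m and linear speed of wrench below 0.02 m/s); the robot touches nothing.
It fails at once if the fingers push or grip the water point or its nut (over 6 N) (contact force between the fingers and water_point above 6 N).
It fails at once if a bystander (label block, timer, tape, sauce cup) is moved by more than 30 mm (distance of any of label_block, dial_timer, masking, ramekin_1 from where it was at the start of the episode above 0.03 m).
It also fails if it takes over 64 s, if anything falls off the work surface, if the arm or the gripper's body presses on something with over 40 N, if the wrist force passes 120 N, or if a joint passes its speed limit or range.

ROBOT

A 7-joint arm with a two-finger parallel gripper is mounted at the origin on a cart in front of the work surface, level with it; the furniture and walls round the work are solid. World frame = base frame: x ahead of the robot, y to its left, z up, the work surface at z = 0. Lengths are in m, angles in rad, forces in N, time in s.
With the tool pointing down it reaches from about 0.4 to 0.925 m from the base axis. Payload 4.1 kg.
Tool frame: the origin (TCP) lies at the very end of the fingers, on their centre line; the grasp point (between the pads) lies robot.pinch_z behind it (robot.pinch_z is the distance from the TCP to the grasp point, in m); z points along the fingers, y is the line along which they close (so a half turn about z gives the same grasp; the last joint's range is limited). The gripper opens to 85 mm and grips with 20 to 120 N. Pads are 22 mm wide; open, the fingers measure 114 mm over their backs; the gripper's body (76 mm by 85 mm) begins 54 mm behind the grasp point. The pads swing forward as they close: fully open they stand 13 mm farther back than shut.
Start: joints at [1.094, 0.398, 0.045, 1.537, -0.019, 1.207, -0.051], TCP at [0.24, -0.604, 0.231] pointing down, gripper open.
Joint ranges: [-2.82, 2.82], [-0.49, 2.23], [-1.37, 1.46], [0, 2.46], [-1.36, 4.5], [0.23, 2], [-2.94, 2.94]. Speed limits (rad/s): [2.57, 2.57, 3.14, 3.14, 3.14, 3.14, 3.14].

INTERFACE

Orientations are given as a rotation vector (axis times angle).
In Python, from bench import readout, optics, robot gives the robot as it stands. The module is installed in compiled form; this text tells all that it offers.
- The arm moves only by the tool send_rows, never from a script. Its argument "motion" is a list of rows, each a list of 7 numbers: the closure, from 0 (fully open) to 1 (shut), then the shift along the tool's x, y, z in units of 25 mm (1.0 is 25 mm), then the turn, a rotation vector about the tool's x, y, z in units of 6 degrees (1.0 is 6 degrees). A call has 1 to 8 rows; each row is the pose to reach, as a shift and turn from the pose commanded when the call began, along the tool's axes at that moment; what a row does not reach only later rows make up. A row lasts 1/8 s, in which the tool goes at most 62.5 mm and 10.7 degrees, less where a joint would pass 70% of its speed; a pose out of reach is approached as far as the arm can. A call with a gripper value outside its range is refused whole. The fingers move at their own pace and stop on an object; "force" is the grip in N (left out, the last holds). Time passes only in rows, so rows that repeat a pose let the fingers close. It gives the time, the measured TCP pose, the force, the opening and the grip force at its end, in the units of the state.
- readout.get_state(): the state, without advancing time (a new reading comes with each control period).
- optics.capture(name): name is "scene" or "top" or "wrist"; returns the picture (480x640x3 uint8, red, green, blue); there is no depth.
- optics.camera_params(name): a dict with "fx", "fy", "cx", "cy" (pixels), "dist_coeffs" ([k1, k2, p1, p2, k3] as OpenCV has them; the pictures are not rectified), "position" and "attitude" of the camera in the world; the wrist camera has in their place "mount" (4x4, takes a point from camera to tool coordinates, whose origin is the TCP and whose axes are the flange's). Camera axes: x right, y down, z forward; pixel columns grow to the right and rows downward; lengths in m; the calibration is good to about 2 mm. A picture is of the moment at which its call begins: read the wrist's pose just before it. camera_params takes no time and is no camera call.
- robot.sign_off(): hands the job in; it is judged then, once.
The state is a dict: "time_s": time; "joint_positions": joint angles; "qvel": joint speeds; "joint_efforts": joint torques, N m; "eef_pos": TCP position; "tcp_rot": TCP orientation; "wrist_force": force on the tool from outside, world axes, zero at the start; "ft_torque": the same for the moment, N m; "finger_gap": finger opening in m; "finger_force": force on a finger pad.
Only numpy, scipy, OpenCV 4.12 (cv2) and the standard library are available. Lean on these libraries where they do the work, as an engineer would, in place of code of your own. Each camera call takes 0.05 s, during which the arm holds its last target. There are 200 camera calls.

## Working session

There is one attempt and no reset: what is moved stays moved. The work goes in short steps, Python scripts to look and compute and a tool call to move; the robot and the scene stay as the last step left them, time stands still between calls to the robot, and variables do not carry over. Pictures are saved under pics/ and viewed, at most 10 in all, crops included, and the job is handed in when it is done.

Besides the shell and the picture viewer there is one more tool, called in YAML: its name, and indented under it one key for each argument. send_rows: Moves the arm, as the interface text tells. Its arguments: {"type":"object","properties":{"motion":{"type":"array"},"force":{"type":"number"}},"required":["motion"]}

```bash
mkdir -p pics; python3 - <<'E'
from bench import readout, optics, robot
import cv2
for n in ("scene","top"):
    cv2.imwrite(f"pics/{n}0.png",optics.capture(n)[:,:,::-1])
for n in ("scene","top","wrist"): print(n,optics.camera_params(n))
print(readout.get_state(),robot.pinch_z)
E
```

```text
scene {'fx': 549.6259569930744, 'fy': 549.6259569930744, 'cx': 315.2906902649789, 'cy': 238.07777538573646, 'dist_coeffs': array([-0.15870768,  0.        ,  0.        ,  0.        ,  0.        ]), 'position': array([-0.17870015,  0.53865124,  0.67244178]), 'attitude': array([-1.24505177,  2.10868601, -1.08949147])}
top {'fx': 449.5969584615226, 'fy': 449.5969584615226, 'cx': 325.98836434716856, 'cy': 249.40023003723957, 'dist_coeffs': array([-0.10752302,  0.        ,  0.        ,  0.        ,  0.        ]), 'position': array([0.43576253, 0.11002   , 0.87526762]), 'attitude': array([-2.13223505,  2.13656408, -0.15630078])}
wrist {'fx': 356.32039975469104, 'fy': 356.32039975469104, 'cx': 322.1156604164044, 'cy': 241.15016328344058, 'dist_coeffs': array([0.00579578, 0.        , 0.        , 0.        , 0.        ]), 'mount': array([[-4.07392361e-04, -9.55913177e-01, -2.93649164e-01,
         7.55908271e-02],
       [ 9.99999900e-01, -3.34964721e-04, -2.96936415e-04,
         8.27728221e-06],
       [ 1.85483322e-04, -2.93649255e-01,  9.55913218e-01,
        -1.42594416e-01],
       [ 0.00000000e+00,  0.00000000e+00,  0.00000000e+00,
         1.00000000e+00]])}
{'time_s': 0.1, 'joint_positions': array([ 1.09399881,  0.39909659,  0.04503827,  1.53774606, -0.01874432,
        1.20692279, -0.05069655]), 'qvel': array([ 1.19656161e-05, -2.00019215e-03,  1.71751520e-03, -3.87343341e-03,
        1.00465082e-03, -2.67762918e-04, -1.64984329e-03]), 'joint_efforts': array([ 3.24472989e-03, -4.76265371e+01,  1.37001392e+00, -2.54951066e+01,
        1.19858727e-02,  5.00659808e-03, -1.43910040e-05]), 'eef_pos': array([ 0.23959171, -0.60361495,  0.23038478]), 'tcp_rot': array([-3.08400700e+00, -5.89751277e-01,  6.38811255e-04]), 'wrist_force': array([ 0.82116384, -0.27735347, -0.91849135]), 'ft_torque': array([ 1.17611172e-02, -9.23096102e-05,  1.52487439e-02]), 'finger_force': 0.0, 'finger_gap': 0.08528273748752743} 0.0187
```

View pics/top0.png

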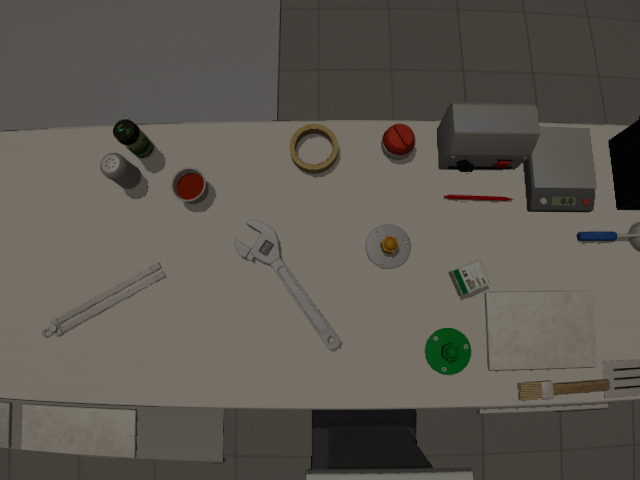

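View pics/scene0.png

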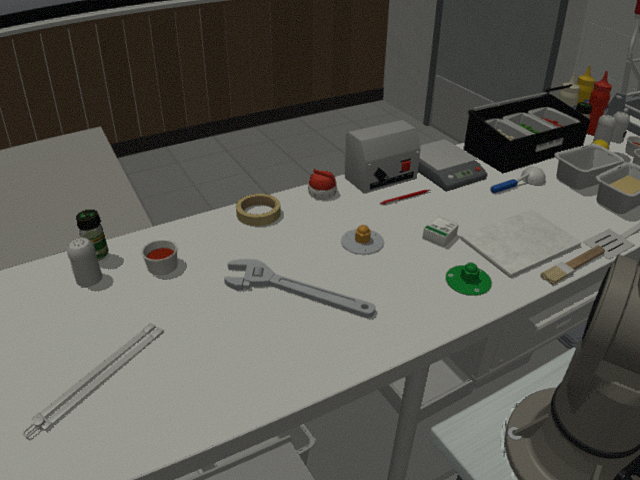

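```bash
cat > h.py <<'E'
import numpy as np, cv2
from scipy.spatial.transform import Rotation as R
from bench import readout, optics, robot
def campose(n,st=None):
    p=optics.camera_params(n)
    K=np.array([[p['fx'],0,p['cx']],[0,p['fy'],p['cy']],[0,0,1]]);d=p['dist_coeffs']
    if n=='wrist':
        Rt=R.from_rotvec(st['tcp_rot']).as_matrix();M=p['mount']
        return K,d,Rt@M[:3,:3],Rt@M[:3,3]+st['eef_pos']
    return K,d,R.from_rotvec(p['attitude']).as_matrix(),p['position']
def ray(n,uv,st=None):
    K,d,Rc,t=campose(n,st)
    q=cv2.undistortPoints(np.array([[uv]],float),K,d)[0,0]
    v=Rc@[q[0],q[1],1]; return t,v/np.linalg.norm(v)
def onz(n,uv,z,st=None):
    t,v=ray(n,uv,st); return t+v*(z-t[2])/v[2]
def tri(rs):
    A=sum(np.eye(3)-np.outer(v,v) for t,v in rs);b=sum((np.eye(3)-np.outer(v,v))@t for t,v in rs)
    x=np.linalg.solve(A,b); return x,[float(np.linalg.norm(np.cross(x-t,v))) for t,v in rs]
def proj(n,P,st=None):
    K,d,Rc,t=campose(n,st); r=cv2.Rodrigues(Rc.T)[0]
    return cv2.projectPoints(np.atleast_2d(np.array(P,float)),r,-Rc.T@t,K,d)[0][:,0]
def rel(target_pos,target_rot=None):
    """row shift(25mm units), turn (6deg units) from the present measured pose"""
    s=readout.get_state();r0=R.from_rotvec(s['tcp_rot'])
    sh=r0.inv().apply(np.array(target_pos)-s['eef_pos'])/.025
    tr=(r0.inv()*target_rot).as_rotvec(degrees=True)/6 if target_rot is not None else np.zeros(3)
    return np.round(sh,2),np.round(tr,2)
def down(a): # tool pointing down, tool x axis at world angle a (deg)
    a=np.radians(a);x=np.array([np.cos(a),np.sin(a),0]);z=np.array([0,0,-1.]);return R.from_matrix(np.c_[x,np.cross(z,x),z])
E
python3 - <<'E'
from h import *
for nm,uv,z in [("nut",(390,244),.03),("flange",(388,246),.004),("head",(263,246),.015),("handleend",(334,341),.012),("cup",(190,186),.03),("tape",(314,148),.02),("timer",(398,140),.04),("label",(469,279),.029),("green",(448,351),0)]:
    print(nm,onz("top",uv,z).round(3))
print("head scene",onz("scene",(257,272),.015).round(3),onz("scene",(366,309),.013).round(3))
s=readout.get_state();print(R.from_rotvec(s['tcp_rot']).as_matrix().round(3))
im=cv2.imread("pics/top0.png")
a=cv2.resize(im[205:355,225:345],None,fx=5,fy=4.99,interpolation=cv2.INTER_CUBIC)
cv2.imwrite("pics/c1.png",cv2.resize(im[205:355,225:425],(800,600),interpolation=cv2.INTER_CUBIC))
E
```

```text
nut [ 0.58  -0.003  0.03 ]
flange [ 0.58  -0.002  0.004]
head [0.579 0.242 0.015]
handleend [0.397 0.105 0.012]
cup [0.698 0.388 0.03 ]
tape [0.778 0.143 0.02 ]
timer [ 0.786 -0.023  0.04 ]
label [ 0.512 -0.152  0.029]
green [ 0.376 -0.115  0.   ]
head scene [0.577 0.238 0.015] [0.394 0.112 0.013]
[[ 0.929  0.369 -0.001]
 [ 0.369 -0.929  0.002]
 [-0.    -0.002 -1.   ]]
```

View pics/c1.png

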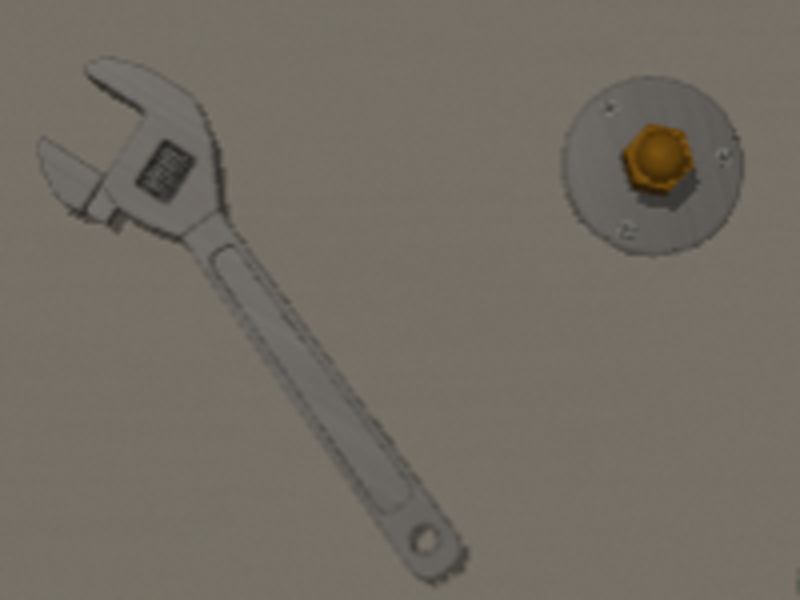

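```bash
python3 - <<'E'
from h import *
c=lambda u,v:(225+u/4,205+v/4)
w=onz("top",c(165,170),.0175);h=onz("top",c(425,540),.013);hd=onz("top",c(215,225),.013);h2=onz("top",c(400,500),.013)
print("worm",w,"hole",h,hd)
d=h-w;# worm(-44.5,5) hole approx r~262 at 157.5deg
a=np.radians(157.5);hl=np.array([np.cos(a),np.sin(a)])*.265;wl=np.array([-.0445,.005]);L=hl-wl
print(np.hypot(*d[:2]),np.hypot(*L))
th=np.arctan2(d[1],d[0])-np.arctan2(L[1],L[0]);
Rm=np.array([[np.cos(th),-np.sin(th)],[np.sin(th),np.cos(th)]])
o=w[:2]-Rm@wl;print("th",np.degrees(th),"o",o,"grip",o+Rm@[-.0873,.0237],"handle ang",np.degrees(th)+157.5)
g=o+Rm@[-.0873,.0237]
print(rel([*g,.2],down(21.7+110)))
print(rel([0.4,-.25,.2],down(21.7+66)))
E
```

```text
worm [0.57589671 0.23539982 0.0175    ] hole [0.39916693 0.10982296 0.013     ] [0.54954787 0.21117838 0.013     ]
0.21680166169489026 0.22232057963660007
th -298.90403980959104 o [0.60178267 0.27193975] grip [0.53883903 0.20696993] handle ang -141.40403980959104
(array([ 23.09, -25.72,   1.26]), array([-1.000e-02, -2.000e-02, -1.834e+01]))
(array([ 11.18, -10.78,   1.23]), array([-2.000e-02, -1.000e-02, -1.101e+01]))
```

send_rows:
  motion:
    - [0,11.2,-10.8,1.2,0,0,-11]
    - [0,11.2,-10.8,1.2,0,0,-11]
    - [0,11.2,-10.8,1.2,0,0,-11]
    - [0,11.2,-10.8,1.2,0,0,-11]
    - [0,11.2,-10.8,1.2,0,0,-11]
    - [0,11.2,-10.8,1.2,0,0,-11]
    - [0,11.2,-10.8,1.2,0,0,-11]

```text
time_s: 0.98
eef_pos: [0.4018, -0.2454, 0.201]
tcp_rot: [-2.256, -2.184, -0.001]
wrist_force: [-0.2, -1.2, 0.7]
finger_gap: 0.0854
finger_force: 0.0
```

```bash
python3 - <<'E'
from h import *
print(readout.get_state()['eef_pos'],rel([.535,.195,.17],down(218.6)))
E
```

```text
[ 0.40178654 -0.24537277  0.2009597 ] (array([17.78,  4.76,  1.26]), array([ 1.000e-02, -1.000e-02, -2.174e+01]))
```

send_rows:
  motion:
    - [0,17.8,4.8,1.2,0,0,-14]
    - [0,17.8,4.8,1.2,0,0,-14]
    - [0,17.8,4.8,1.2,0,0,-14]
    - [0,17.8,4.8,1.2,0,0,-14]
    - [0,17.8,4.8,1.2,0,0,-14]
    - [0,17.8,4.8,1.2,0,0,-14]
    - [0,17.8,4.8,1.2,0,0,-14]
    - [0,17.8,4.8,1.2,0,0,-14]

```text
time_s: 1.98
eef_pos: [0.5389, 0.1934, 0.1709]
tcp_rot: [-0.216, -3.134, -0.004]
wrist_force: [0.1, -1.2, -0.4]
finger_gap: 0.0855
finger_force: 0.0
```

send_rows:
  motion:
    - [0,0,0,0,0,0,-7.7]
    - [0,0,0,0,0,0,-7.7]
    - [0,0,0,0,0,0,-7.7]
    - [0,0,0,0,0,0,-7.7]
    - [0,0,0,0,0,0,-7.7]
    - [0,0,0,0,0,0,-7.7]

```text
time_s: 2.72
eef_pos: [0.5389, 0.1886, 0.1707]
tcp_rot: [1.014, -2.972, 0.001]
wrist_force: [0.1, -0.2, 0.3]
finger_gap: 0.0853
finger_force: 0.0
```

```bash
python3 - <<'E'
from h import *
s=readout.get_state();im=optics.capture("wrist")
np.save("s1.npy",s,allow_pickle=True)
cv2.imwrite("pics/w1.png",im[:,:,::-1])
print(s['eef_pos'],R.from_rotvec(s['tcp_rot']).as_matrix().round(3),s['joint_positions'])
E
```

```text
[0.5389273  0.18855069 0.1706848 ] [[-0.791 -0.611 -0.001]
 [-0.611  0.791 -0.001]
 [ 0.001 -0.    -1.   ]] [ 0.32814555  0.45515156 -0.9593965   1.77977351  0.41071742  1.123791
  1.46218284]
```

View pics/w1.png

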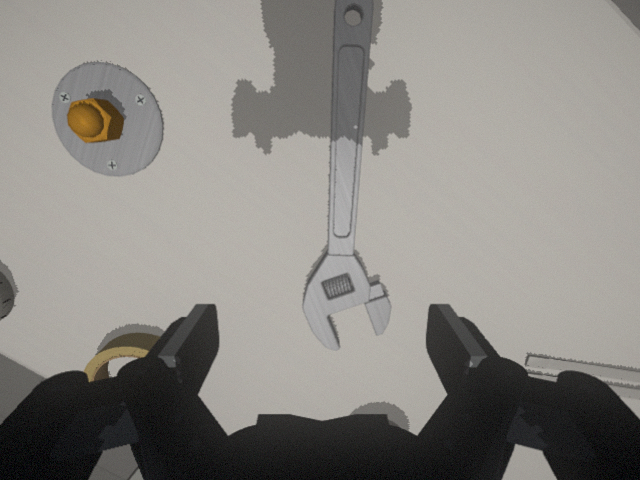

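```bash
python3 - <<'E'
from h import *
im=cv2.imread("pics/w1.png")
a=cv2.resize(im[240:360,290:400],(440,480),interpolation=cv2.INTER_CUBIC)
b=cv2.resize(im[80:160,50:110+0+20-10+10],None,fx=6,fy=6,interpolation=cv2.INTER_CUBIC)[:480,:360]
print(b.shape)
cv2.imwrite("pics/c2.png",np.hstack([a,b[:,:360]]))
E
```

```text
(480, 360, 3)
```

View pics/c2.png

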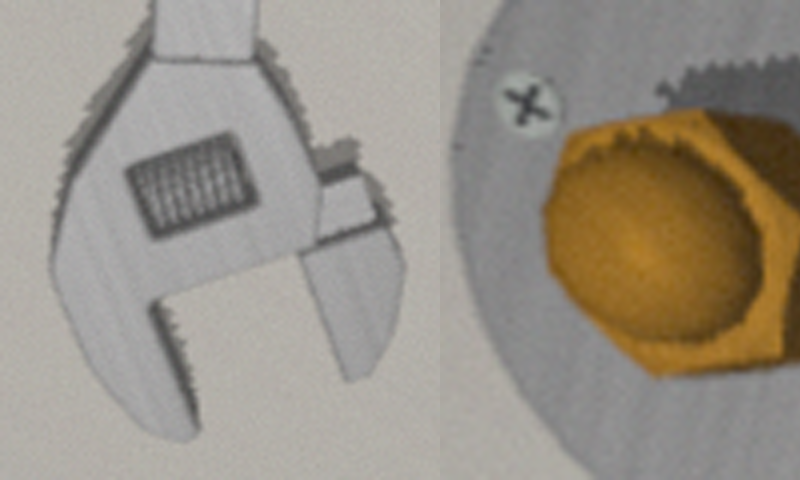

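```bash
python3 - <<'E'
from h import *
from scipy.optimize import least_squares
s=np.load("s1.npy",allow_pickle=True).item()
ca=lambda u,v:(290+u/4,240+v/4)
pts={"fc":(ca(152,302),.015,(-.02,-.015)),"ft":(ca(200,430),.015,(.017,-.015)),"worm":(ca(192,186),.0165,(-.0445,.005))}
W={k:onz("wrist",uv,z,s)[:2] for k,(uv,z,_) in pts.items()}
mj=[onz("wrist",ca(302,252),.015,s)[:2],onz("wrist",ca(348,380),.015,s)[:2]]
hole=onz("wrist",(353,17),.013,s)[:2]
he=onz("wrist",(342,253.5),.014,s)[:2]
def f(p):
    c,sn=np.cos(p[2]),np.sin(p[2]);M=np.array([[c,-sn],[sn,c]])
    r=[M.T@(W[k]-p[:2])-pts[k][2] for k in W]
    q=M.T@(hole-p[:2]);r.append([q@[np.sin(np.radians(157.5)),-np.cos(np.radians(157.5))],0])
    return np.concatenate(r)
o=least_squares(f,[.6,.27,np.radians(61)]);p=o.x
c,sn=np.cos(p[2]),np.sin(p[2]);M=np.array([[c,-sn],[sn,c]])
print("pose",p[:2],np.degrees(p[2]),"res mm",(o.fun*1e3).round(1))
print("mj local",[(M.T@(m-p[:2])*1e3).round(1) for m in mj],"hole",M.T@(hole-p[:2]),"he",M.T@(he-p[:2]))
print("grip",p[:2]+M@[-.0873,.0237],"handle ang",np.degrees(p[2])+157.5)
# heights by triangulation
ct=lambda u,v:(225+u/4,205+v/4)
print("worm tri",tri([ray("wrist",ca(192,186),s),ray("top",ct(165,170))]))
print("hole tri",tri([ray("wrist",(353,17),s),ray("top",ct(425,540))]))
print("headcorner tri",tri([ray("wrist",ca(152,302),s),ray("top",ct(143,110))]))
# nut
cb=lambda u,v:(50+(u-440)/6,80+v/6)
N=[onz("wrist",cb(*q),.028,s)[:2] for q in [(708,110),(800,215),(655,375),(570,130)]]
print("N",np.round(N,4))
T=[onz("top",ct(*q),.028)[:2] for q in [(655,125),(691,138),(692,172),(657,191),(624,176),(627,140)]]
print("T",np.round(T,4),np.mean(T,0))
c0=np.mean(T,0)
print([np.degrees(np.arctan2(*(t-c0)[::-1]))%60 for t in T])
print("dome tri",tri([ray("wrist",cb(655,240),s),ray("top",ct(660,155))]))
# flange centre from wrist/top extents
print("flange top",onz("top",ct(653,166),.004),"wrist",onz("wrist",(108,119),.004,s))
def g(p):
    P=[p[:2]+.0346/2*np.array([np.cos(p[2]+k*np.pi/3),np.sin(p[2]+k*np.pi/3)]) for k in range(6)]
    return [min(np.hypot(*(n-q)) for q in P) for n in list(N)]
for a0 in (0,15,30,45):
    r=least_squares(g,[*c0,np.radians(a0)]);print(r.x[:2],np.degrees(r.x[2])%60,r.cost**.5)
E
```

```text
pose [0.6043902  0.27187845] 60.820787992353765 res mm [ 0.2  1.  -0.5 -1.7  0.4  1.1 -0.4  0. ]
mj local [array([-18.1,  22.9]), array([17.7, 20.9])] hole [-0.23836579  0.0982943 ] he [-0.07108839  0.02118933]
grip [0.54113526 0.20721167] handle ang 218.32078799235376
worm tri (array([0.57509679, 0.2343393 , 0.02352695]), [0.0002575770510867193, 0.00025757705108689794])
hole tri (array([ 0.3984513 ,  0.10995446, -0.00233387]), [0.00014974462876977187, 0.00014974462876975292])
headcorner tri (array([0.60542392, 0.24659737, 0.01850365]), [5.071986412702208e-05, 5.071986412684971e-05])
N [[ 0.5649 -0.0053]
 [ 0.569   0.0095]
 [ 0.5978  0.0039]
 [ 0.5775 -0.0177]]
T [[ 0.5953 -0.001 ]
 [ 0.589  -0.0182]
 [ 0.5725 -0.0182]
 [ 0.5633 -0.0012]
 [ 0.5706  0.0144]
 [ 0.5881  0.0126]] [ 0.57980434 -0.0019478 ]
[np.float64(3.393591040729051), np.float64(59.45699088647696), np.float64(5.725798805346415), np.float64(57.520522712491555), np.float64(59.33358989869929), np.float64(0.35864422071544766)]
dome tri (array([ 0.58099361, -0.00231678,  0.03100172]), [0.0008386779147588031, 0.0008386779147586472])
flange top [ 0.57937973 -0.00270365  0.004     ] wrist [ 0.57969575 -0.00190221  0.004     ]
[ 0.58142604 -0.00109086] 17.655781928078163 0.0011470006123277877
[ 0.5814673 -0.00122  ] 15.844493301530377 0.0011729541917819182
[ 0.58143783 -0.00112464] 17.187817414708537 0.0011074875964101117
[ 0.57838594 -0.00660607] 44.474879191930434 0.008908717944789304
```

```bash
python3 - <<'E'
from h import *
print(rel([.58,-.002,.12],down(218.3)))
E
```

```text
(array([ 3.36, -7.04,  2.04]), array([-0.  , -0.01, -0.1 ]))
```

send_rows:
  motion:
    - [0,3.4,-7,2,0,0,0]
    - [0,3.4,-7,2,0,0,0]
    - [0,3.4,-7,2,0,0,0]
    - [0,3.4,-7,2,0,0,0]
    - [0,3.4,-7,2,0,0,0]

```text
time_s: 3.4
eef_pos: [0.5788, -0.0017, 0.1209]
tcp_rot: [1.014, -2.973, -0.001]
wrist_force: [0.4, 0.2, 0.6]
finger_gap: 0.0858
finger_force: 0.0
```

```bash
python3 - <<'E'
from h import *
s=readout.get_state();im=optics.capture("wrist");np.save("s2.npy",s,allow_pickle=True)
im=np.ascontiguousarray(im[:,:,::-1]);cv2.imwrite("pics/w2.png",im)
# rectify to plane z=.028: 10 px per mm, world centre (.58,-.002), col=+x right? use col=-y, row=-x
S=300;g=np.arange(S)
P=np.array([[.58+(S/2-r)*.2e-3,-.002-(c-S/2)*.2e-3,.028] for r in g for c in g])
uv=proj("wrist",P,s).astype(np.float32).reshape(S,S,2)
o=cv2.remap(im,uv[...,0],uv[...,1],cv2.INTER_CUBIC)
cv2.imwrite("pics/n2.png",cv2.resize(o,(600,600),interpolation=cv2.INTER_CUBIC))
E
```

```text
(no output)
```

View pics/n2.png

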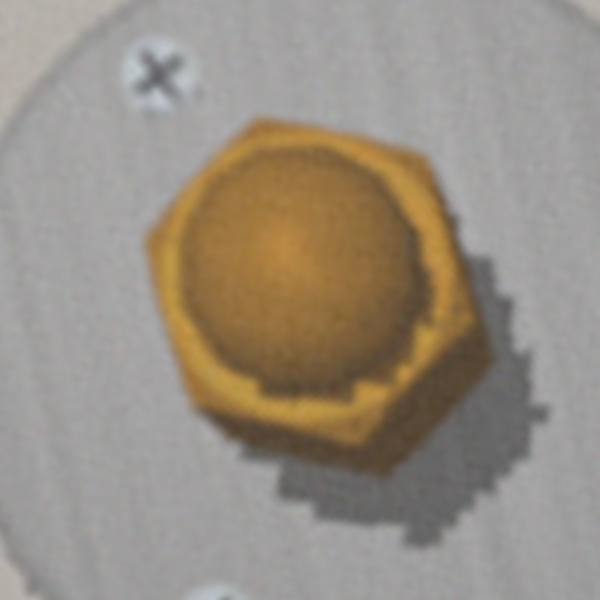

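```bash
python3 - <<'E'
from h import *
print(rel([.5411,.2072,.05],down(218.3)),rel([.5411,.2072,.003],down(218.3)))
E
```

```text
(array([-3.88,  7.46,  2.87]), array([ 0.01,  0.01, -0.08])) (array([-3.88,  7.45,  4.75]), array([ 0.01,  0.01, -0.08]))
```

send_rows:
  motion:
    - [0,-2,3.7,1.4,0,0,-0.1]
    - [0,-3.9,7.45,2.4,0,0,-0.1]
    - [0,-3.9,7.45,2.87,0,0,-0.1]
    - [0,-3.9,7.45,3.8,0,0,-0.1]
    - [0,-3.9,7.45,4.3,0,0,-0.1]
    - [0,-3.9,7.45,4.75,0,0,-0.1]
    - [0,-3.9,7.45,4.75,0,0,-0.1]

```text
time_s: 4.32
eef_pos: [0.5418, 0.205, 0.0023]
tcp_rot: [1.032, -2.967, 0.002]
wrist_force: [-0.1, -1.2, 1.0]
finger_gap: 0.0853
finger_force: 0.0
```

send_rows:
  motion:
    - [1,0,0,0,0,0,0]
    - [1,0,0,0,0,0,0]
    - [1,0,0,0,0,0,0]
    - [1,0,0,0,0,0,0]
    - [1,0,0,0,0,0,0]
    - [1,0,0,0,0,0,0]
  force: 70

```text
time_s: 5.08
eef_pos: [0.541, 0.2084, 0.0038]
tcp_rot: [-1.033, 2.966, 0.004]
wrist_force: [-3.2, 1.7, 7.2]
finger_gap: 0.024
finger_force: 68.5
```

send_rows:
  motion:
    - [1,0,0,-0.5,0,0,0]
    - [1,0,0,-1.2,0,0,0]
    - [1,0,0,-2.6,0,0,0]
    - [1,0,0,-2.6,0,0,0]
    - [1,0,0,-2.6,0,0,0]

```text
time_s: 5.7
eef_pos: [0.541, 0.2053, 0.0667]
tcp_rot: [1.033, -2.965, 0.002]
wrist_force: [-0.7, 0.2, -7.9]
finger_gap: 0.0238
finger_force: 69.0
```

```bash
python3 - <<'E'
from h import *
s=readout.get_state();im=optics.capture("wrist");np.save("s3.npy",s,allow_pickle=True)
im=np.ascontiguousarray(im[:,:,::-1])
print(s['eef_pos'],s['finger_gap'],s['wrist_force'],s['ft_torque'])
# rectify in tool plane: head top face height ~ TCP+.011 ; row=-toolx ...
Rt=R.from_rotvec(s['tcp_rot']).as_matrix()
g=np.arange(320)
P=np.array([s['eef_pos']+Rt@[.02-r*.5e-3,(c-150)*.5e-3,-.0115] for r in range(320) for c in range(300)])
uv=proj("wrist",P,s).astype(np.float32).reshape(320,300,2)
o=cv2.remap(im,uv[...,0],uv[...,1],cv2.INTER_CUBIC)
a=cv2.resize(o,(540,576),interpolation=cv2.INTER_CUBIC)
cv2.imwrite("pics/w3.png",a);cv2.imwrite("pics/w3raw.png",im)
E
```

```text
[0.54097079 0.20532267 0.06670794] 0.02382610789307026 [-0.73857057  0.23093376 -7.94583336] [-0.0048193  -0.03692684 -0.01634074]
```

View pics/w3.png

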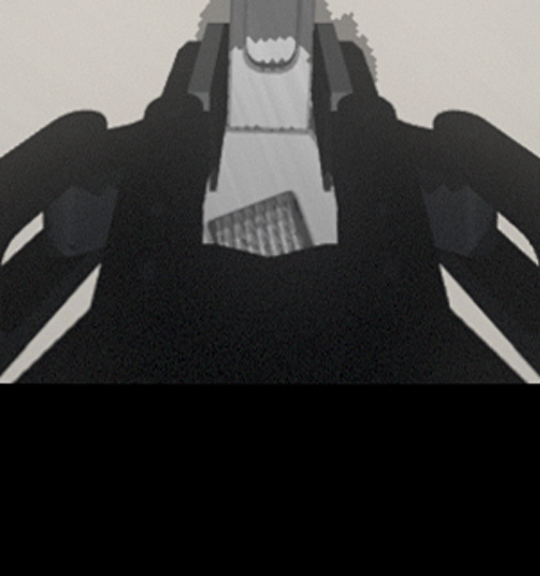

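```bash
python3 - <<'E'
from h import *
print(rel([.4897,-.0097,.067],down(174.8)))
E
```

```text
(array([ 6.94, -5.47, -0.01]), array([-0.01, -0.03,  7.27]))
```

send_rows:
  motion:
    - [1,1.4,-1.1,0,0,0,1.3]
    - [1,2.8,-2.2,0,0,0,2.8]
    - [1,4.2,-3.3,0,0,0,4.3]
    - [1,5.6,-4.4,0,0,0,5.8]
    - [1,6.5,-5.1,0,0,0,6.8]
    - [1,6.94,-5.47,0,0,0,7.25]
    - [1,6.94,-5.47,0,0,0,7.25]
    - [1,6.94,-5.47,0,0,0,7.25]

```text
time_s: 6.75
eef_pos: [0.4912, -0.0066, 0.0676]
tcp_rot: [0.133, 3.138, 0.003]
wrist_force: [0.2, 0.2, -7.5]
finger_gap: 0.0239
finger_force: 69.8
```

```bash
python3 - <<'E'
from h import *
s=readout.get_state();print(s['eef_pos'],rel([.4897,-.0097,.0075],down(174.8)))
im=np.ascontiguousarray(optics.capture("top")[:,:,::-1])
# model outline overlay at expected wrench pose, from TCP
a=np.radians(2*np.degrees(np.arctan2(s['tcp_rot'][1],s['tcp_rot'][0]))-157.5);M=np.array([[np.cos(a),-np.sin(a)],[np.sin(a),np.cos(a)]])
o=s['eef_pos'][:2]-M@[-.0873,.0237];print("yaw,origin",np.degrees(a)%360,o)
x0,y0=310,180
c=cv2.resize(im[y0:y0+150,x0:x0+200],(800,600),interpolation=cv2.INTER_CUBIC)
z=s['eef_pos'][2]-.0038+.015
for P in ([[-.02,-.015],[.017,-.015]],[[-.02,.0225],[.017,.0225]],[[-.05,.005],[-.04,.005]]):
    q=proj("top",[[*(o+M@p),z] for p in P]);q=((q-[x0,y0]+.5)*4-.5).astype(int)
    cv2.line(c,tuple(map(int,q[0])),tuple(map(int,q[1])),(0,0,255),1)
cv2.imwrite("pics/t4.png",c)
E
```

```text
[ 0.49120833 -0.00661586  0.06756183] (array([ 0.05, -0.13,  2.4 ]), array([0.02, 0.01, 0.06]))
yaw,origin 17.631682663915797 [ 0.58158593 -0.00275961]
```

View pics/t4.png

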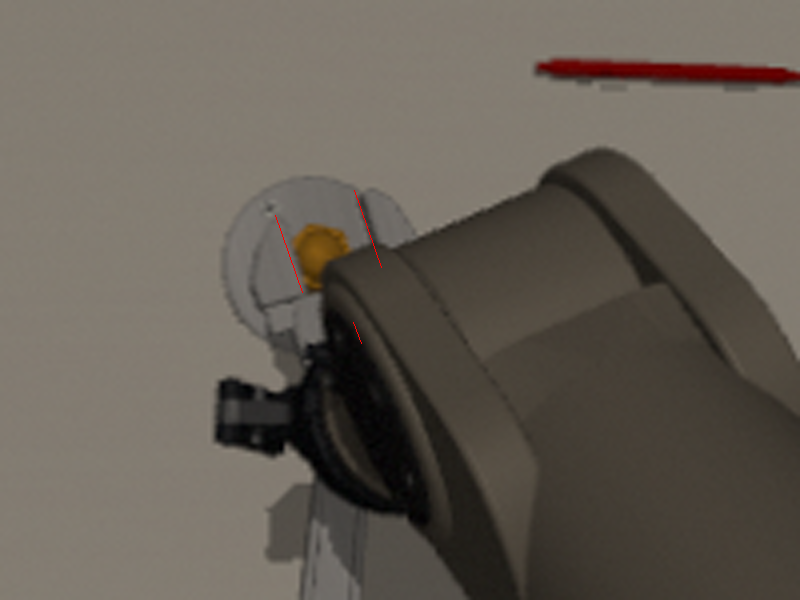

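send_rows:
  motion:
    - [1,0.05,-0.13,0.3,0,0,0]
    - [1,0.05,-0.13,0.3,0,0,0]
    - [1,0.05,-0.13,0.3,0,0,0]

```text
time_s: 7.18
eef_pos: [0.4891, -0.0116, 0.0598]
tcp_rot: [-0.138, -3.138, -0.0]
wrist_force: [0.2, -0.8, -7.9]
finger_gap: 0.0241
finger_force: 69.8
```

```bash
python3 - <<'E'
from h import *
for i in range(2):
    s=readout.get_state();print(s['eef_pos'],abs(s['qvel']).max(),rel([.4897,-.0097,.0075],down(174.8)))
E
```

```text
[ 0.48909377 -0.01156188  0.05984624] 0.00554937913787397 (array([-0.02,  0.08,  2.09]), array([ 0.  , -0.  ,  0.03]))
[ 0.48909377 -0.01156188  0.05984624] 0.00554937913787397 (array([-0.02,  0.08,  2.09]), array([ 0.  , -0.  ,  0.03]))
```

send_rows:
  motion:
    - [1,0,0.08,0.3,0,0,0]
    - [1,0,0.08,0.7,0,0,0]
    - [1,0,0.08,1.1,0,0,0]
    - [1,0,0.08,1.4,0,0,0]
    - [1,0,0.08,1.4,0,0,0]

```text
time_s: 7.8
eef_pos: [0.4887, -0.0098, 0.0242]
tcp_rot: [-0.138, -3.137, 0.0]
wrist_force: [0.7, -0.3, -6.8]
finger_gap: 0.0236
finger_force: 69.8
```

```bash
python3 - <<'E'
from h import *
s=readout.get_state();print(s['eef_pos'],abs(s['qvel']).max(),s['wrist_force'],s['ft_torque'],rel([.4897,-.0097,.0075],down(174.8)))
E
```

```text
[ 0.48866133 -0.00980749  0.02420044] 0.01448639647910996 [ 0.74310318 -0.31115674 -6.75127938] [-0.04374243 -0.08799408 -0.02666223] (array([-0.04,  0.01,  0.67]), array([-0.  , -0.02,  0.03]))
```

send_rows:
  motion:
    - [1,0,0,0.25,0,0,0]
    - [1,0,0,0.5,0,0,0]
    - [1,0,0,0.66,0,0,0]
    - [1,0,0,0.66,0,0,0]

```text
time_s: 8.3
eef_pos: [0.4891, -0.0098, 0.0082]
tcp_rot: [-0.138, -3.138, 0.0]
wrist_force: [-0.5, 0.3, -7.6]
finger_gap: 0.024
finger_force: 69.8
```

send_rows:
  motion:
    - [1,0,0,0.06,0,0,0]
    - [1,0,0,0.06,0,0,0]
    - [0.4,0,0,0.06,0,0,0]
    - [0.4,0,0,0.06,0,0,0]
    - [0.4,0,0,0.06,0,0,0]
    - [0.4,0,0,-1.5,0,0,0]
    - [0.6,0,0,-3,0,0,-1.8]
    - [1,0,0,-4,0,0,-3.7]

```text
time_s: 9.3
eef_pos: [0.4903, -0.0096, 0.1105]
tcp_rot: [-0.459, 3.106, -0.002]
wrist_force: [0.5, -0.1, -0.6]
finger_gap: 0.0171
finger_force: 0.0
```

```bash
python3 - <<'E'
from h import *
s=readout.get_state();im=optics.capture("wrist");np.save("s5.npy",s,allow_pickle=True)
im=np.ascontiguousarray(im[:,:,::-1]);cv2.imwrite("pics/w5raw.png",im);print(s['eef_pos'],abs(s['qvel']).max())
# rectify at z=.019: 6 px/mm, up=+x, left=+y; window centre
S=5;P=np.array([[.605-r*.2e-3,.055-c*.2e-3,.0185] for r in range(500) for c in range(500)])
uv=proj("wrist",P,s).astype(np.float32).reshape(500,500,2)
cv2.imwrite("pics/n5.png",cv2.resize(cv2.remap(im,uv[...,0],uv[...,1],cv2.INTER_CUBIC),(600,600)))
E
```

```text
[ 0.49025486 -0.00959245  0.11048583] 1.611063277007553
```

View pics/n5.png

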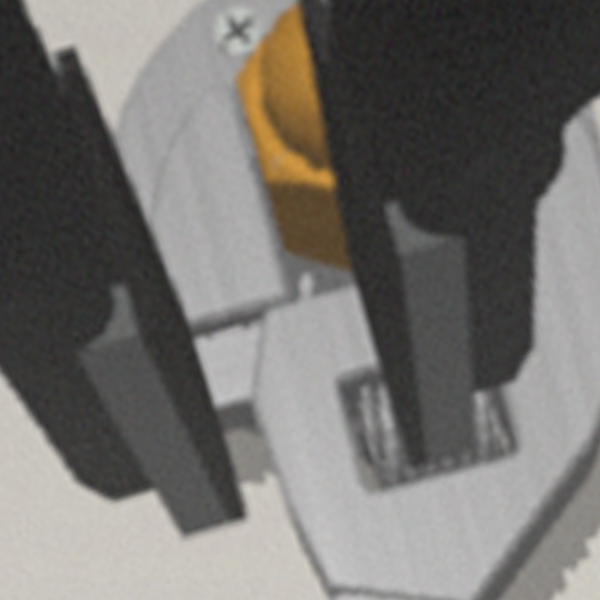

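```bash
python3 - <<'E'
from h import *
s=readout.get_state();print(s['eef_pos'],s['finger_gap']);print(rel([.5279,-.0179,.03],down(197.3)))
E
```

```text
[ 0.49217516 -0.00942519  0.11282926] 0.009620758758028956
(array([-1.25, -0.73,  3.32]), array([-0.03,  0.06, -0.04]))
```

send_rows:
  motion:
    - [1,-1.25,-0.73,0.5,0,0,0]
    - [1,-1.25,-0.73,2,0,0,0]
    - [1,-1.25,-0.73,3,0,0,0]
    - [1,-1.25,-0.73,3.3,0,0,0]
    - [1,-1.25,-0.73,3.3,0,0,0]

```text
time_s: 9.98
eef_pos: [0.5246, -0.0182, 0.0261]
tcp_rot: [0.449, -3.109, -0.0]
wrist_force: [-0.1, -0.5, 0.3]
finger_gap: 0.0005
finger_force: 0.0
```

```bash
python3 - <<'E'
from h import *
s=readout.get_state();im=optics.capture("wrist");np.save("s6.npy",s,allow_pickle=True);cv2.imwrite("pics/w6raw.png",im[:,:,::-1])
print(s['eef_pos'],s['finger_gap'],s['wrist_force'],abs(s['qvel']).max());print(rel([.5279,-.0179,.022],down(197.3)))
E
```

```text
[ 0.52458184 -0.01823253  0.02610602] 0.000454028159268325 [-0.08291676 -0.50406079  0.29294344] 0.020945280048467546
(array([-0.11, -0.02,  0.19]), array([-0.  ,  0.01, -0.15]))
```

send_rows:
  motion:
    - [1,-0.1,0,0.1,0,0,0]
    - [1,-0.1,0,0.27,0,0,0]
    - [1,-0.1,0,0.27,0,0,0]

```text
time_s: 10.4
eef_pos: [0.5286, -0.0176, 0.0218]
tcp_rot: [-0.448, 3.107, -0.003]
wrist_force: [-3.5, -0.3, 15.9]
finger_gap: 0.0002
finger_force: 8.1
```

send_rows:
  motion:
    - [1,-0.2,0,-0.03,0,0,0]
    - [1,-0.4,0,-0.03,0,0,0]
    - [1,-0.6,0,-0.03,0,0,0]
    - [1,-0.7,0,-0.03,0,0,0]

```text
time_s: 10.9
eef_pos: [0.5436, -0.0131, 0.0217]
tcp_rot: [0.448, -3.108, 0.003]
wrist_force: [-4.3, -1.3, 10.8]
finger_gap: -0.0
finger_force: 5.4
```

```bash
python3 - <<'E'
from h import *
s=readout.get_state()
print(s['eef_pos'],s['wrist_force'],abs(s['qvel']).max())
E
```

```text
[ 0.54361711 -0.0131331   0.02171513] [-4.27695833 -1.32015647 10.84723827] 0.040778200434570554
```

send_rows:
  motion:
    - [1,0,0,-0.3,0,0,0]
    - [1,0.8,0,-0.3,0,0,0]
    - [1,0.8,0,-0.3,0,0,0]
    - [1,0.8,0,0,0,0,0]
    - [1,0.6,0,0,0,0,0]
    - [1,0.35,0,0,0,0,0]
    - [1,0.1,0,0,0,0,0]
    - [1,-0.05,0,0,0,0,0]

```text
time_s: 11.9
eef_pos: [0.5459, -0.0117, 0.0213]
tcp_rot: [-0.449, 3.109, -0.001]
wrist_force: [-3.0, -0.2, 7.7]
finger_gap: 0.0001
finger_force: 3.3
```

send_rows:
  motion:
    - [1,0,0,-0.3,0,0,0]
    - [1,0.8,0,-0.3,0,0,0]
    - [1,0.8,0,-0.3,0,0,0]
    - [1,0.8,0,0,0,0,0]
    - [1,0.6,0,0,0,0,0]
    - [1,0.35,0,0,0,0,0]
    - [1,0.1,0,0,0,0,0]
    - [1,-0.02,0,0,0,0,0]

```text
time_s: 12.9
eef_pos: [0.5464, -0.011, 0.0211]
tcp_rot: [-0.45, 3.109, 0.0]
wrist_force: [-3.2, 0.3, 8.4]
finger_gap: -0.0002
finger_force: 3.4
```

```bash
python3 - <<'E'
from h import *
s=readout.get_state();im=optics.capture("wrist");np.save("s7.npy",s,allow_pickle=True);cv2.imwrite("pics/w7raw.png",im[:,:,::-1])
print(s['eef_pos'],s['wrist_force'],s['joint_positions'].round(2),rel([.5436,-.0131,.0197],down(197.3)))
E
```

```text
[ 0.54637252 -0.01097108  0.02107996] [-3.2068392   0.27909614  8.36379801] [ 0.52  0.57 -0.73  1.95  0.52  0.81  1.36] (array([ 0.16, -0.05,  0.05]), array([ 0.  ,  0.02, -0.14]))
```

send_rows:
  motion:
    - [1,0,0,-0.3,0,0,0]
    - [1,0.9,0,-0.3,0,0,0]
    - [1,0.9,0,-0.3,0,0,0]
    - [1,0.9,0,0.07,0,0,0]
    - [1,0.75,0,0.07,0,0,0]
    - [1,0.5,0,0.07,0,0,0]
    - [1,0.25,0,0.07,0,0,0]
    - [1,0.05,0,0.07,0,0,0]

```text
time_s: 13.95
eef_pos: [0.5327, -0.0165, 0.021]
tcp_rot: [0.441, -3.081, 0.016]
wrist_force: [-23.4, -3.1, 52.9]
finger_gap: -0.0001
finger_force: 25.0
```

```bash
python3 - <<'E'
from h import *
s=readout.get_state()
print(s['eef_pos'],s['wrist_force'],rel([.5246,-.0182,.0261],down(197.3)))
E
```

```text
[ 0.53271209 -0.01645116  0.02098663] [-23.43215748  -3.10364822  52.85450232] (array([ 0.34,  0.02, -0.19]), array([-0.06, -0.29, -0.17]))
```

send_rows:
  motion:
    - [1,0.5,0,-0.4,0,0,0]
    - [1,0.5,0,-0.4,0,0,0]
    - [1,0.5,0,-0.4,0,0,0]

```text
time_s: 14.32
eef_pos: [0.5328, -0.016, 0.0277]
tcp_rot: [-0.449, 3.109, 0.001]
wrist_force: [0.2, 0.0, -0.6]
finger_gap: -0.0002
finger_force: 0.0
```

```bash
python3 - <<'E'
from h import *
s=readout.get_state()
print(s['eef_pos'],s['wrist_force'],rel([.5246,-.0182,.0261],down(197.3)))
E
```

```text
[ 0.53279848 -0.01604474  0.02768637] [ 0.23242683  0.02442548 -0.55519782] (array([0.34, 0.01, 0.06]), array([ 0.  ,  0.  , -0.15]))
```

send_rows:
  motion:
    - [1,0.34,0,0.06,0,0,-0.15]
    - [1,0.34,0,0.06,0,0,-0.15]
    - [1,0.34,0,0.06,0,0,-0.15]

```text
time_s: 14.7
eef_pos: [0.524, -0.0186, 0.0265]
tcp_rot: [0.473, -3.106, -0.0]
wrist_force: [-0.1, -0.6, -0.0]
finger_gap: 0.0001
finger_force: 0.0
```

```bash
cat > rect.py <<'E'
from h import *
def rect(im,s,z=.0188):
    # wrench-frame rectification, nominal pose; col=-localx.. up = -tool: row=+localx down? col=local y
    a=np.radians(17.3);M=np.array([[np.cos(a),-np.sin(a)],[np.sin(a),np.cos(a)]]);o=np.array([.5797,-.0064])
    P=np.array([[*(o+M@[-.085+r*.25e-3,-.045+c*.25e-3]),z] for r in range(460) for c in range(400)])
    uv=proj("wrist",P,s).astype(np.float32).reshape(460,400,2)
    return cv2.remap(im,uv[...,0],uv[...,1],cv2.INTER_CUBIC)
E
python3 - <<'E'
from rect import *
s=readout.get_state();im=np.ascontiguousarray(optics.capture("wrist")[:,:,::-1]);np.save("s8.npy",s,allow_pickle=True);cv2.imwrite("pics/w8raw.png",im)
print(s['eef_pos'])
s6=np.load("s6.npy",allow_pickle=True).item()
cv2.imwrite("pics/cmp.png",np.hstack([rect(cv2.imread("pics/w6raw.png"),s6),rect(im,s)]))
E
```

```text
[ 0.52395638 -0.0185935   0.02654185]
```

View pics/cmp.png

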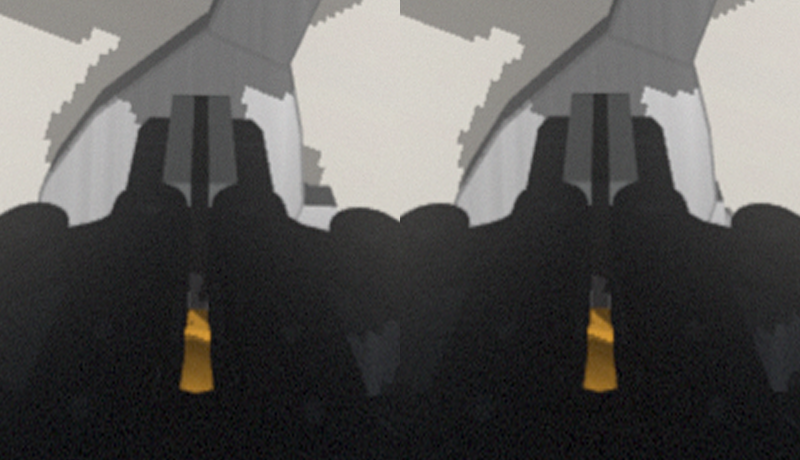

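send_rows:
  motion:
    - [1,-0.15,0,0,0,0,0.15]
    - [1,-0.15,0,0.27,0,0,0.15]
    - [1,-0.15,0,0.27,0,0,0.15]
    - [1,-0.35,0,0.27,0,0,0.15]

```text
time_s: 15.25
eef_pos: [0.5302, -0.0169, 0.0216]
tcp_rot: [0.447, -3.103, 0.005]
wrist_force: [-12.3, -1.9, 27.8]
finger_gap: 0.0002
finger_force: 13.8
```

send_rows:
  motion:
    - [1,-0.2,0,0,0,0,0]
    - [1,-0.3,0,0,0,0,0]

```text
time_s: 15.5
eef_pos: [0.5356, -0.015, 0.0215]
tcp_rot: [0.446, -3.099, 0.007]
wrist_force: [-15.4, -2.3, 29.7]
finger_gap: 0.0001
finger_force: 14.7
```

send_rows:
  motion:
    - [1,0.1,0,-0.4,0,0,0]
    - [1,0.2,0,-1,0,0,0]
    - [0.7,0.3,0,-1.6,0,0,0]
    - [0.2,0.3,0,-1.6,0,0,0]

```text
time_s: 16.0
eef_pos: [0.5335, -0.0161, 0.0615]
tcp_rot: [-0.448, 3.107, -0.001]
wrist_force: [0.5, -0.3, 0.2]
finger_gap: 0.0362
finger_force: 0.0
```

```bash
python3 - <<'E'
from rect import *
s=readout.get_state();im=np.ascontiguousarray(optics.capture("wrist")[:,:,::-1])
print(s['eef_pos'],s['finger_gap'],rel([.4619,-.0099,.03],down(178)),rel([.4619,-.0099,.006],down(178)))
# handle centre: world grid at z .0145, x .36...48, find gray handle vs bright table across y
for x in (.34,.36,.38,.40,.42,.44,.46,.48):
    ys=np.arange(-.05,.05,.5e-3);uv=proj("wrist",[[x,y,.013] for y in ys],s)
    v=[int(im[int(round(b)),int(round(a))].mean()) if 0<=a<639.4 and 0<=b<479.4 else -1 for a,b in uv]
    print(x," ".join(map(str,v[::4])))
E
```

```text
[ 0.53345799 -0.01607054  0.06148493] 0.03624206962223331 (array([2.66, 1.04, 1.22]), array([-0.01,  0.02,  3.07])) (array([2.66, 1.05, 2.18]), array([-0.01,  0.02,  3.07]))
0.34 -1 -1 -1 -1 -1 -1 -1 -1 -1 -1 -1 -1 -1 -1 -1 -1 -1 -1 -1 -1 -1 -1 -1 -1 -1 -1 -1 -1 -1 -1 -1 -1 -1 -1 -1 -1 -1 -1 -1 -1 -1 -1 -1 -1 -1 -1 -1 -1 -1 -1
0.36 -1 -1 -1 -1 -1 -1 -1 -1 -1 -1 -1 -1 -1 -1 -1 -1 -1 -1 -1 -1 -1 -1 -1 -1 -1 -1 -1 -1 -1 -1 -1 -1 -1 -1 -1 -1 -1 -1 -1 -1 -1 -1 -1 -1 -1 -1 -1 -1 -1 -1
0.38 -1 -1 -1 -1 -1 -1 -1 -1 -1 -1 -1 -1 -1 -1 -1 -1 -1 -1 -1 -1 -1 -1 -1 -1 -1 -1 -1 -1 -1 -1 -1 -1 -1 -1 -1 -1 -1 -1 -1 -1 -1 -1 -1 -1 191 192 191 191 189 190
0.4 -1 -1 -1 -1 -1 -1 -1 -1 -1 -1 200 198 197 196 132 137 110 169 150 169 170 175 172 170 171 173 177 133 174 164 201 199 196 198 195 199 199 200 197 195 198 196 199 199 199 197 196 196 199 198
0.42 201 201 202 200 200 199 202 201 201 204 202 200 201 198 139 106 171 180 179 180 180 178 177 176 177 183 111 179 173 202 203 200 204 203 202 202 204 204 202 201 203 201 202 202 201 204 201 205 205 204
0.44 133 137 137 155 205 201 203 205 203 202 204 202 201 140 139 112 189 174 184 186 191 187 186 189 185 174 155 180 204 205 203 207 206 206 205 205 205 204 203 204 205 208 207 204 205 208 203 206 205 203
0.46 137 137 133 139 137 137 138 134 135 140 136 155 204 133 135 139 191 169 189 192 188 194 188 189 198 137 193 153 163 204 204 205 210 207 206 205 208 205 208 208 208 206 210 207 205 205 206 208 209 209
0.48 135 138 136 140 137 138 138 136 136 138 134 137 137 137 91 117 122 125 121 123 120 121 123 126 100 122 112 140 140 143 143 143 206 208 207 206 206 205 205 208 204 207 206 208 206 209 207 207 202 207
```

send_rows:
  motion:
    - [0.1,1.3,0.55,0,0,0,1.6]
    - [0.1,2.64,1.11,0,0,0,3.3]
    - [0.1,2.64,1.11,0.6,0,0,3.3]
    - [0.1,2.64,1.11,1.5,0,0,3.3]
    - [0.1,2.64,1.11,2.15,0,0,3.3]
    - [0.1,2.64,1.11,2.15,0,0,3.3]

```text
time_s: 16.8
eef_pos: [0.4605, -0.0079, 0.0049]
tcp_rot: [-0.091, -3.137, -0.001]
wrist_force: [-0.6, -0.6, 0.2]
finger_gap: 0.0769
finger_force: 0.0
```

send_rows:
  motion:
    - [1,0,0,0,0,0,0]
    - [1,0,0,0,0,0,0]
    - [1,0,0,0,0,0,0]
    - [1,0,0,0,0,0,0]
    - [1,0,0,0,0,0,0]
    - [1,0,0,0,0,0,0]
  force: 60

```text
time_s: 17.55
eef_pos: [0.4617, -0.0085, 0.0072]
tcp_rot: [0.093, 3.139, -0.002]
wrist_force: [-1.6, -0.4, 4.9]
finger_gap: 0.024
finger_force: 58.9
```

```bash
cat > arc.py <<'E'
from h import *
import sys
# rows for clockwise arc about nut centre from present pose
s=readout.get_state();r0=R.from_rotvec(s['tcp_rot']);n=np.array([.581,-.0025,s['eef_pos'][2]])
print(s['eef_pos'],s['wrist_force'],s['ft_torque'],s['joint_positions'].round(2))
v=s['eef_pos']-n;print("radius",np.hypot(*v[:2]),"ang",np.degrees(np.arctan2(v[1],v[0]))%360)
for d in map(float,sys.argv[1:]):
    q=R.from_euler('z',-d,degrees=True);print(d,np.round(r0.inv().apply(q.apply(v)-v)/.025,2)[:2],round(d/6,2))
E
python3 arc.py 3 7 11 15 19 23 27 31
```

```text
[ 0.46171602 -0.00845012  0.00717662] [-1.6003506  -0.36260781  4.94139239] [-0.23790283  0.26619505 -0.05670557] [ 0.5   0.45 -0.68  2.16  0.46  0.67  1.01]
radius 0.1194322942126534 ang 182.8556612619143
3.0 [0.02 0.25] 0.5
7.0 [0.03 0.58] 1.17
11.0 [0.01 0.92] 1.83
15.0 [-0.03  1.25] 2.5
19.0 [-0.09  1.57] 3.17
23.0 [-0.17  1.9 ] 3.83
27.0 [-0.28  2.21] 4.5
31.0 [-0.41  2.52] 5.17
```

send_rows:
  motion:
    - [1,0.02,0.25,0,0,0,0.5]
    - [1,0.03,0.58,0,0,0,1.17]
    - [1,0.01,0.92,0,0,0,1.83]
    - [1,-0.03,1.25,0,0,0,2.5]
    - [1,-0.09,1.57,0,0,0,3.17]
    - [1,-0.17,1.9,0,0,0,3.83]
    - [1,-0.28,2.21,0,0,0,4.5]
    - [1,-0.28,2.21,0,0,0,4.5]

```text
time_s: 18.55
eef_pos: [0.4718, 0.0465, 0.0072]
tcp_rot: [0.821, 3.031, -0.002]
wrist_force: [-1.5, -1.0, 7.6]
finger_gap: 0.024
finger_force: 60.4
```

```bash
python3 arc.py 4 8 12 16 20 24 28; python3 -c "
from rect import *
s=readout.get_state();print(s['finger_gap'])"
```

```text
[0.47176588 0.04654313 0.00717102] [-1.48156703 -1.01288372  7.56293406] [-0.23908739  0.40958566  0.12761465] [ 0.29  0.45 -0.57  2.13  0.39  0.66  0.49]
radius 0.11973855726409473 ang 155.8212276099109
4.0 [0.02 0.33] 0.67
8.0 [0.02 0.67] 1.33
12.0 [0. 1.] 2.0
16.0 [-0.04  1.33] 2.67
20.0 [-0.11  1.66] 3.33
24.0 [-0.2   1.98] 4.0
28.0 [-0.32  2.3 ] 4.67
0.024021780812245194
```

send_rows:
  motion:
    - [1,0.02,0.33,-0.02,0,0,0.67]
    - [1,0.02,0.67,-0.03,0,0,1.33]
    - [1,0,1,-0.03,0,0,2]
    - [1,-0.04,1.33,-0.03,0,0,2.67]
    - [1,-0.11,1.66,-0.03,0,0,3.33]
    - [1,-0.2,1.98,-0.03,0,0,4]
    - [1,-0.32,2.3,-0.03,0,0,4.67]
    - [1,-0.32,2.3,-0.03,0,0,4.67]

```text
time_s: 19.55
eef_pos: [0.5057, 0.0914, 0.0072]
tcp_rot: [-1.525, -2.745, 0.007]
wrist_force: [-5.4, -2.4, 6.8]
finger_gap: 0.0241
finger_force: 60.9
```

```bash
python3 arc.py 4 8 12 16 18 20 22 24 27 30
```

```text
[0.50573225 0.09138651 0.00719598] [-5.37042605 -2.40861887  6.767103  ] [-0.44043133  0.84471604  0.86204367] [ 0.1   0.48 -0.45  2.04  0.32  0.69  0.  ]
radius 0.12033249979846315 ang 128.7187567735297
4.0 [0.03 0.33] 0.67
8.0 [0.03 0.67] 1.33
12.0 [0.01 1.01] 2.0
16.0 [-0.03  1.34] 2.67
18.0 [-0.06  1.5 ] 3.0
20.0 [-0.09  1.67] 3.33
22.0 [-0.13  1.83] 3.67
24.0 [-0.18  1.99] 4.0
27.0 [-0.26  2.23] 4.5
30.0 [-0.35  2.47] 5.0
```

send_rows:
  motion:
    - [1,0.03,0.33,-0.02,0,0,0.67]
    - [1,0.03,0.67,-0.02,0,0,1.33]
    - [1,0.01,1.01,-0.02,0,0,2]
    - [1,-0.03,1.34,-0.02,0,0,2.67]
    - [1,-0.06,1.5,-0.02,0,0,3]
    - [1,-0.09,1.67,-0.02,0,0,3.33]
    - [1,-0.13,1.83,-0.02,0,0,3.67]

```text
time_s: 20.42
eef_pos: [0.5453, 0.1121, 0.0072]
tcp_rot: [-2.022, -2.402, 0.01]
wrist_force: [-4.5, -3.2, 5.3]
finger_gap: 0.0242
finger_force: 60.9
```

```bash
python3 arc.py 2 4 6 8; python3 -c "
from h import *
s=readout.get_state();print(np.degrees(2*np.arctan2(s['tcp_rot'][1],s['tcp_rot'][0]))%360)"
```

```text
[0.54531499 0.11208792 0.00721326] [-4.47923072 -3.20792544  5.26938908] [-0.59691817  1.02426395  0.98113062] [-0.    0.53 -0.35  1.94  0.26  0.73 -0.34]
radius 0.12001587985085535 ang 107.29765067220204
2.0 [0.02 0.17] 0.33
4.0 [0.03 0.33] 0.67
6.0 [0.04 0.5 ] 1.0
8.0 [0.04 0.67] 1.33
99.81053721225152
```

send_rows:
  motion:
    - [1,0.02,0.17,0,0,0,0.33]
    - [1,0.03,0.33,0,0,0,0.67]
    - [1,0.04,0.5,0,0,0,1]
    - [1,0.04,0.5,0,0,0,1]

```text
time_s: 20.92
eef_pos: [0.5589, 0.1158, 0.0072]
tcp_rot: [-2.149, -2.29, 0.005]
wrist_force: [-4.6, -2.0, 2.6]
finger_gap: 0.0242
finger_force: 60.3
```

```bash
python3 arc.py 2 4 6 8; python3 -c "
from h import *
s=readout.get_state();print(np.degrees(2*np.arctan2(s['tcp_rot'][1],s['tcp_rot'][0]))%360)"
```

```text
[0.5589228  0.11575931 0.00721638] [-4.64964128 -1.9985247   2.61428745] [-0.48536685  0.87127778  0.45557311] [-0.03  0.54 -0.32  1.91  0.24  0.73 -0.43]
radius 0.12030239933120228 ang 100.57451930522384
2.0 [0.02 0.17] 0.33
4.0 [0.03 0.33] 0.67
6.0 [0.03 0.5 ] 1.0
8.0 [0.03 0.67] 1.33
93.64806814053384
```

send_rows:
  motion:
    - [1,0.02,0.17,0,0,0,0.33]
    - [1,0.03,0.33,0,0,0,0.67]
    - [1,0.03,0.5,0,0,0,1]
    - [1,0.03,0.5,0,0,0,1]

```text
time_s: 21.42
eef_pos: [0.5719, 0.1177, 0.0073]
tcp_rot: [-2.267, -2.174, 0.002]
wrist_force: [-2.7, -1.8, 1.5]
finger_gap: 0.0238
finger_force: 60.1
```

```bash
python3 arc.py 2 4 6 8; python3 -c "
from h import *
s=readout.get_state();print(np.degrees(2*np.arctan2(s['tcp_rot'][1],s['tcp_rot'][0]))%360)
im=np.ascontiguousarray(optics.capture('top')[:,:,::-1]);cv2.imwrite('pics/t9.png',im)
# nut mask rectified at z=.028, brass colour
S=400;P=np.array([[.601-r*1e-4,.0175-c*1e-4,.028] for r in range(S) for c in range(S)])
uv=proj('top',P).astype(np.float32).reshape(S,S,2)
o=cv2.remap(im,uv[...,0],uv[...,1],cv2.INTER_CUBIC);hsv=cv2.cvtColor(o,cv2.COLOR_BGR2HSV)
m=((hsv[...,1]>140)&(hsv[...,0]<35)).astype(np.uint8);print(m.mean())
for r in m[::16,::8]: print(''.join('.#'[k] for k in r))
"
```

```text
[0.57193808 0.11769961 0.00725773] [-2.72094847 -1.77157523  1.46198995] [-0.35380607  0.77879094  0.26329875] [-0.05  0.55 -0.29  1.88  0.23  0.74 -0.51]
radius 0.120540717887159 ang 94.31140775045898
2.0 [0.02 0.17] 0.33
4.0 [0.03 0.34] 0.67
6.0 [0.03 0.5 ] 1.0
8.0 [0.03 0.67] 1.33
87.58705778519123
0.0
..................................................
..................................................
..................................................
..................................................
..................................................
..................................................
..................................................
..................................................
..................................................
..................................................
..................................................
..................................................
..................................................
..................................................
..................................................
..................................................
..................................................
..................................................
..................................................
..................................................
..................................................
..................................................
..................................................
..................................................
..................................................
```

send_rows:
  motion:
    - [1,0.02,0.17,0,0,0,0.33]
    - [1,0.03,0.34,0,0,0,0.67]
    - [1,0.03,0.5,0,0,0,1]
    - [1,0.03,0.5,0,0,0,1]

```text
time_s: 21.98
eef_pos: [0.5856, 0.1187, 0.0072]
tcp_rot: [-2.38, -2.05, -0.002]
wrist_force: [-2.5, 0.9, -1.9]
finger_gap: 0.0243
finger_force: 59.7
```

```bash
python3 arc.py 2 4 6 8; python3 -c "
from h import *
s=readout.get_state();print(np.degrees(2*np.arctan2(s['tcp_rot'][1],s['tcp_rot'][0]))%360)
im=np.ascontiguousarray(optics.capture('scene')[:,:,::-1]);cv2.imwrite('pics/sc9.png',im)
c,r=proj('scene',[[.581,-.0025,.03]])[0].astype(int);print(c,r)
hsv=cv2.cvtColor(im,cv2.COLOR_BGR2HSV)
m=(hsv[...,1]>140)&(hsv[...,0]<30)
for k in m[r-20:r+20,c-30:c+30]: print(''.join('.#'[int(q)] for q in k))
"
```

```text
[0.58562036 0.1186772  0.00724822] [-2.50759126  0.91906757 -1.87284546] [ 0.01844082  0.5563262  -0.11157238] [-0.07  0.57 -0.27  1.85  0.21  0.75 -0.59]
radius 0.12126525605791467 ang 87.81642943292907
2.0 [0.02 0.17] 0.33
4.0 [0.03 0.34] 0.67
6.0 [0.03 0.51] 1.0
8.0 [0.03 0.68] 1.33
81.48458764142373
363 229
............................................................
............................................................
............................................................
............................................................
............................................................
............................................................
............................................................
............................................................
............................................................
............................................................
............................................................
............................................................
.......................................................
[... 952 characters left out ...]
####.........................
.......................##########...........................
........................#######.............................
.........................#####..............................
............................................................
............................................................
............................................................
............................................................
............................................................
............................................................
............................................................
............................................................
```

send_rows:
  motion:
    - [0.3,0,0,0,0,0,0]
    - [0.3,0,0,0,0,0,0]
    - [0,0,0,0,0,0,0]
    - [0,0,0,-2,0,0,0]
    - [0,-2.4,0,-4.5,0,0,0]
    - [0,-4.8,-0.3,-4.9,0,0,0]
    - [0,-4.8,-0.3,-4.9,0,0,0]
    - [0,-4.8,-0.3,-4.9,0,0,0]

```text
time_s: 23.02
eef_pos: [0.5606, -0.0008, 0.1306]
tcp_rot: [2.38, 2.048, 0.002]
wrist_force: [0.3, -0.1, -0.0]
finger_gap: 0.0855
finger_force: 0.0
```

```bash
cat > ana.py <<'E'
from h import *
import sys
tag=sys.argv[1]
s=readout.get_state();im=np.ascontiguousarray(optics.capture("wrist")[:,:,::-1]);np.save(f"s{tag}.npy",s,allow_pickle=True);cv2.imwrite(f"pics/w{tag}raw.png",im)
print(s['time_s'],s['eef_pos'],abs(s['qvel']).max())
S=600;P=np.array([[.611-r*1e-4,.0275-c*1e-4,.028] for r in range(S) for c in range(S)])
uv=proj("wrist",P,s).astype(np.float32).reshape(S,S,2)
o=cv2.remap(im,uv[...,0],uv[...,1],cv2.INTER_CUBIC);hsv=cv2.cvtColor(o,cv2.COLOR_BGR2HSV)
m=((hsv[...,1]>120)&(hsv[...,0]<35)).astype(np.uint8)
for r in m[::16,::8]: print(''.join('.#'[k] for k in r))
cv2.imwrite(f"pics/n{tag}.png",o)
E
python3 ana.py 10
```

```text
23.025 [ 0.56056964 -0.00079823  0.13062304] 0.047453256166245336
...........................................................................
...........................................................................
...........................................................................
...........................................................................
...........................................................................
...........................................................................
...........................................................................
...........................................................................
...........................................................................
..........................######################...........................
.......................##########################..........................
.....................##.###########################........................
....................#.##############################.......................
..................##.#########################
[... 1153 characters left out ...]
................
...........................................................................
...........................................................................
...........................................................................
...........................................................................
...........................................................................
...........................................................................
...........................................................................
...........................................................................
...........................................................................
```

```bash
cat > hexfit.py <<'E'
from h import *
def fit(tag,zlo):
    s=np.load(f"s{tag}.npy",allow_pickle=True).item();im=cv2.imread("pics/w2.png" if tag=="2" else f"pics/w{tag}raw.png")
    hsv=cv2.cvtColor(im,cv2.COLOR_BGR2HSV);m=((hsv[...,1]>110)&(hsv[...,0]<35)).astype(np.uint8)
    c=proj("wrist",[[.581,-.0025,.025]],s)[0].astype(int);w=70
    m=cv2.resize(m[c[1]-w:c[1]+w,c[0]-w:c[0]+w],None,fx=4,fy=4,interpolation=cv2.INTER_NEAREST)
    best=[]
    t=np.linspace(0,2*np.pi,24,endpoint=False)
    def sc(x,y,a):
        k=np.radians(a+60*np.arange(6));H=np.c_[x+.0173*np.cos(k),y+.0173*np.sin(k)]
        P=np.r_[np.c_[H,np.full(6,.028)],np.c_[H,np.full(6,zlo)],np.c_[x+.012*np.cos(t),y+.012*np.sin(t),np.full(24,.031)]]
        q=((proj("wrist",P,s)-c+w+.5)*4).astype(np.int32);r=np.zeros_like(m);cv2.fillConvexPoly(r,cv2.convexHull(q),1)
        return (r&m).sum()/(r|m).sum()
    for a in range(0,60,3):
        best.append(max((sc(.581+i*1e-3,-.0025+j*1e-3,a),a,i,j) for i in range(-3,4) for j in range(-3,4)))
    best.sort(reverse=True);print(tag,zlo,[(round(float(b[0]),3),*b[1:]) for b in best[:5]],best[-1][0])
fit("2",.006);fit("10",.019);fit("10",.006)
E
python3 hexfit.py
```

```text
2 0.006 [(0.797, 21, 0, 0), (0.797, 24, 1, 0), (0.796, 15, 0, 0), (0.795, 18, 0, 0), (0.792, 12, 1, 0)] 0.7754809455539626
10 0.019 [(0.92, 27, 2, 1), (0.918, 30, 2, 1), (0.914, 24, 2, 1), (0.911, 33, 2, 1), (0.91, 21, 2, 1)] 0.8674455178611548
10 0.006 [(0.879, 27, 1, 0), (0.878, 30, 1, 0), (0.876, 24, 1, 0), (0.874, 33, 2, 0), (0.873, 21, 1, 0)] 0.8478122794636556
```

```bash
cat > asc.py <<'E'
from h import *
import sys
tag=sys.argv[1];s=np.load(f"s{tag}.npy",allow_pickle=True).item();im=cv2.imread(f"pics/w{tag}raw.png")
xs=np.arange(.635,.535,-.0016);ys=np.arange(.085,-.055,-.0008)
P=np.array([[x,y,.0188] for x in xs for y in ys])
uv=proj("wrist",P,s).astype(np.float32).reshape(len(xs),len(ys),2)
b=cv2.GaussianBlur(im,(3,3),0)
o=cv2.remap(b,uv[...,0],uv[...,1],cv2.INTER_LINEAR);hsv=cv2.cvtColor(o,cv2.COLOR_BGR2HSV);g=o.mean(2)
for i,x in enumerate(xs):
    print(f"{x:.3f} "+''.join('o' if hsv[i,j,1]>110 and hsv[i,j,0]<35 else str(min(9,int(g[i,j]//22))) for j in range(len(ys))))
E
python3 asc.py 10
```

```text
0.635 7777778777888888788888888788888888888888888888888888888888888888888888888888888888888888888888888888888888888888888888888888888888888888888888888888888888888888888888888888888
0.633 7788778777888777878888888888788888888888888888888888888888888888888888888888888888888888888888888888888888888888888888888888888888888888888888888888888888888888888888888888888
0.632 7778778778888888887788888888888888788888888888888888888888888888888888888888888888888888888888888888888888888888888888888888888888888888888888888888888888888888888888888888888
0.630 8888778887888878888888788888888888888888888888888888888888888888888888888888888888888888888888888888888888888888888888888888888888888888888888888888888888888888888888888888888
0.629 8787888888888878888888888888888888888888888888888888888888888888888888888888888888888888888888888888888888888888888888888888888888888888888888888888888888888888888888888888888
0.627 8888888888888888888888888888888888888888888888888888888888888888888888888888888888888888888888888888888888888888888888888888888888888888888888888888888888888888888888888888888
0.625 77
[... 9665 characters left out ...]
8888888888888888888888888888877777777665555556666666666665555555555555556666666666666666666666667777788888887877877777655555555555555555555555555555555555
0.539 8888888888888888888888888888888888888888888888888888888888877666666555555555555555555667767777888777777777777777777778888888888888888888777765555555555555555555555555555555555
0.537 8888888888888888888888888888888888888888888888888888888888888877777765555555667777777778888888888888888888888888888888788888888888888888877655555555555555555555555555555555555
0.536 8888888888888888888888888888888888888888888888888888888888888888888777777777778888888888888888888888888888888888888778877788878888888888877655555555677776555555555555555555555
```

send_rows:
  motion:
    - [0,2.4,0.3,0,0,0,0]
    - [0,4.8,0.3,1,0,0,0]
    - [0,4.8,0.3,3,0,0,0]
    - [0.1,4.8,0.3,4.88,0,0,0]
    - [1,4.8,0.3,4.88,0,0,0]
    - [1,4.8,0.3,4.88,0,0,0]
    - [1,4.8,0.3,4.88,0,0,0]
    - [1,4.8,0.3,4.88,0,0,0]
  force: 50

```text
time_s: 24.08
eef_pos: [0.5865, 0.1195, 0.0105]
tcp_rot: [2.378, 2.052, 0.006]
wrist_force: [-1.0, 1.6, 6.7]
finger_gap: 0.0239
finger_force: 50.1
```

```bash
python3 arc.py 4 8 12 16
```

```text
[0.58648935 0.11954225 0.01048047] [-0.99258607  1.57533258  6.65513092] [ 0.38329958  0.49412008 -0.1106086 ] [-0.06  0.57 -0.28  1.84  0.22  0.76 -0.6 ]
radius 0.12216564433106812 ang 87.42462286787443
4.0 [0.02 0.34] 0.67
8.0 [0.02 0.68] 1.33
12.0 [-0.    1.02] 2.0
16.0 [-0.05  1.36] 2.67
```

send_rows:
  motion:
    - [1,0.02,0.34,0,0,0,0.67]
    - [1,0.02,0.68,0,0,0,1.33]
    - [1,0,1.02,0,0,0,2]
    - [1,-0.03,1.25,0,0,0,2.45]
    - [1,-0.03,1.25,0,0,0,2.45]

```text
time_s: 24.7
eef_pos: [0.6158, 0.1165, 0.0105]
tcp_rot: [-2.618, -1.732, -0.004]
wrist_force: [-4.8, 4.7, 8.0]
finger_gap: 0.0242
finger_force: 50.3
```

```bash
python3 arc.py 2 ; python3 -c "
from h import *
s=readout.get_state();print(np.degrees(2*np.arctan2(s['tcp_rot'][1],s['tcp_rot'][0]))%360)"
```

```text
[0.61583001 0.1165276  0.01045402] [-4.80518579  4.66705329  8.03434669] [ 0.94829111  1.0868891  -0.02662741] [-0.09  0.6  -0.22  1.77  0.17  0.79 -0.79]
radius 0.1240189444337732 ang 73.68939904909469
2.0 [0.02 0.17] 0.33
66.97186821946207
```

send_rows:
  motion:
    - [0.3,0,0,0,0,0,0]
    - [0.3,0,0,0,0,0,0]
    - [0,0,0,0,0,0,0]
    - [0,0,0,-2,0,0,0]
    - [0,-2.4,0.3,-4.5,0,0,-1.5]
    - [0,-4.9,0.57,-4.8,0,0,-3]
    - [0,-4.9,0.57,-4.8,0,0,-3.75]
    - [0,-4.9,0.57,-4.8,0,0,-3.75]

```text
time_s: 25.7
eef_pos: [0.5811, -0.0081, 0.1286]
tcp_rot: [2.238, 2.202, 0.0]
wrist_force: [0.0, -0.1, -0.9]
finger_gap: 0.0854
finger_force: 0.0
```

```bash
sed -n '/^for r in m/d;p' ana.py > ana2.py; python3 ana2.py 11; python3 asc.py 11 | sed -n '15,64p' | cut -c1-160; python3 - <<'E'
import re
t=open('hexfit.py').read().replace('fit("2",.006);fit("10",.019);fit("10",.006)','fit("11",.019)')
exec(t)
E
```

```text
25.7 [ 0.58113719 -0.00811639  0.12861093] 0.05049336610243365
0.613 8887777777788888888888888888887777777777777776666666666666666666777777777776556666666666666666666666666666666666667766667666666666666666666667788888888888
0.611 8888887777777777888877777777767777777777777777777777777777777666666667777776556666666666666666666666666666666666666666666666666666666666666666778888888888
0.609 7777777777777776777777777777777777777777777777777777777777777777776666666776556677677766666666666666666666666666666666666666666666666666666666667788888888
0.608 7777777777777777777777777777777777777777777777777777777777777777777777766665556666666666666666666666666666666666666666666666666666666666666666666677888888
0.606 8888888888777777777777777777777777777777777777777777777777777777777777777766556666666666666666666666666666666666666666666666666666666666666666666666778888
0.605 7777777777777777777777777777777777777777777777777777777777777777777776666666666677766766676666666666666666666666666666666666666666666666666666666666677888
0.603 77777777777777777777777777777777777777777777777777777777777777777
[... 6275 characters left out ...]
888888888888888888888888888888877777777776666777777777777888888888888888888888888887665555555
0.539 8888888888888888888888888888888888888888888888888888888888888888888888888888888888888888888888888888888888888888888888888888888888888888888888877655555555
0.537 8888888888888888888888888888888888888888888888888888888888888888888888888888888888888888888888888888888888888888888888888888888888888888888888877655555555
0.536 8888888888888888888888888888888888888888888888888888888888888888888888888888888888888888888888888888888888888888888888888888888888888888888888776655555555
11 0.019 [(0.935, 30, 1, 1), (0.933, 27, 1, 1), (0.925, 24, 1, 1), (0.925, 33, 2, 1), (0.918, 36, 2, 1)] 0.8678206997084548
```

```bash
python3 -c "
from h import *
print(rel([.5855,.0566,.0265],down(89.5)))"
```

```text
(array([2.49, 0.14, 4.07]), array([ 0.01, -0.  , -0.05]))
```

send_rows:
  motion:
    - [1,2.5,0.14,0,0,0,0]
    - [1,2.5,0.14,1.5,0,0,0]
    - [1,2.5,0.14,3,0,0,0]
    - [1,2.5,0.14,4,0,0,0]
    - [1,2.5,0.14,4,0,0,0]
    - [1,2.5,0.14,4.34,0,0,0]
    - [1,2.5,0.14,4.34,0,0,0]

```text
time_s: 26.62
eef_pos: [0.5867, 0.0594, 0.0212]
tcp_rot: [2.232, 2.21, 0.006]
wrist_force: [-1.6, 2.0, 2.6]
finger_gap: -0.0001
finger_force: 1.6
```

send_rows:
  motion:
    - [1,-0.15,0,0,0,0,0]
    - [1,-0.35,0,0,0,0,0]
    - [1,-0.55,0,0,0,0,0]
    - [1,-0.7,0,0,0,0,0]

```text
time_s: 27.12
eef_pos: [0.5877, 0.0435, 0.022]
tcp_rot: [2.231, 2.21, 0.012]
wrist_force: [0.2, 5.1, 5.9]
finger_gap: -0.0002
finger_force: 3.0
```

send_rows:
  motion:
    - [1,0,0,-0.3,0,0,0]
    - [1,0.65,0,-0.3,0,0,0]
    - [1,0.65,0,-0.3,0,0,0]
    - [1,0.65,0,0.06,0,0,0]
    - [1,0.5,0,0.06,0,0,0]
    - [1,0.3,0,0.06,0,0,0]
    - [1,0.1,0,0.06,0,0,0]
    - [1,0,0,0.06,0,0,0]

```text
time_s: 28.12
eef_pos: [0.5869, 0.046, 0.0216]
tcp_rot: [-2.229, -2.211, -0.012]
wrist_force: [-5.8, 9.4, 22.7]
finger_gap: -0.0
finger_force: 11.3
```

send_rows:
  motion:
    - [1,0,0,-0.36,0,0,0]
    - [1,0.65,0,-0.36,0,0,0]
    - [1,0.65,0,-0.36,0,0,0]
    - [1,0.65,0,0,0,0,0]
    - [1,0.5,0,0,0,0,0]
    - [1,0.3,0,0,0,0,0]

```text
time_s: 28.88
eef_pos: [0.5862, 0.0577, 0.0206]
tcp_rot: [-2.224, -2.21, -0.017]
wrist_force: [-6.1, 17.8, 21.1]
finger_gap: -0.0001
finger_force: 12.9
```

send_rows:
  motion:
    - [1,-0.1,0,-0.05,0,0,0]
    - [1,-0.25,0,-0.05,0,0,0]
    - [1,-0.35,0,-0.05,0,0,0]

```text
time_s: 29.25
eef_pos: [0.5862, 0.0484, 0.0218]
tcp_rot: [-2.225, -2.21, -0.016]
wrist_force: [-4.7, 14.7, 17.1]
finger_gap: 0.0001
finger_force: 8.5
```

send_rows:
  motion:
    - [1,0,0,-0.3,0,0,0]
    - [1,0,0,-1,0,0,0]
    - [0.5,-2,0,-4,0,0,0]
    - [0,-2,0,-4.2,0,0,0]
    - [0,-2,0,-4.2,0,0,0]

```text
time_s: 29.88
eef_pos: [0.5863, -0.015, 0.1271]
tcp_rot: [2.235, 2.2, 0.004]
wrist_force: [0.1, -0.7, -0.8]
finger_gap: 0.0545
finger_force: 0.0
```

```bash
python3 ana2.py 12; python3 asc.py 12 | sed -n '12,56p' | cut -c1-150
```

```text
29.875 [ 0.58629482 -0.01498431  0.12705859] 0.050103830358811254
0.617 788888888888888888888888888888888888888888888888888888888888888888888888888766667777777777777777766677777777777777777777777777777776777888888888
0.616 777777888888888888888888888888888888888888888888888888777777767777777777777766667777777777777777777776666777777777777777777777777777777777888888
0.614 888887777788888888888888888888887777777777777777777777777777766777777777777766667777777777777777777777776666667777777777777777777777777666777888
0.613 888888888777777888888887777777777777777777777777777777777777777777666777777765667777777777777777777777777776666667777777777777777777777777777788
0.611 888888888888877777777777777888888888877777777777777777777777777777777777677665677777777777777777777777777777777666677777777777777777777777777777
0.609 888888888888888877788888888888888888888888778877777777777777777777777777777665677777777777777777777777777777777777666777777777777777777777777766
0.608 88888888888888887788888888888888888887777777777777777777777777777777777777776666777777777777777777777777777777776666666677
[... 5060 characters left out ...]
776677777777777777777777777777777777777777777777777777777666666555555566666776666667777666666677
0.552 888888888888888888888888888888888888888888888888887666677777777777777777777777777777777777777777777766665555555555566666666676666667776666666788
0.550 888888888888888888888888888888888888888888888888888888766666667777777777777777677777777777776666655555555555666666666666666666666666666666778888
0.549 888888888888888888888888888888888888888888888888888888887666665555555555555555555555555555555555555556666666666666666666666667666666667778888888
0.547 888888888888888888888888888888888888888888888888888888888888777777777777776666555555555555555566666666667776666677666666666666666666778888888888
```

```bash
python3 -c "
from h import *
s=readout.get_state();print(s['time_s'],s['finger_gap']);print(rel([.617,.117,.0075],down(67)))"
```

```text
29.925 0.06146150348926997
(array([5.24, 1.2 , 4.71]), array([0.02, 0.01, 3.7 ]))
```

send_rows:
  motion:
    - [0,2.5,0.6,0,0,0,1.7]
    - [0,5.24,1.2,0,0,0,3.7]
    - [0,5.24,1.2,0.5,0,0,3.7]
    - [0,5.24,1.2,2.5,0,0,3.7]
    - [0,5.24,1.2,4,0,0,3.7]
    - [0,5.24,1.2,4.7,0,0,3.7]
    - [0,5.24,1.2,4.7,0,0,3.7]

```text
time_s: 30.8
eef_pos: [0.6144, 0.1191, 0.0051]
tcp_rot: [-2.615, -1.738, 0.005]
wrist_force: [0.8, -0.1, 0.2]
finger_gap: 0.0856
finger_force: 0.0
```

send_rows:
  motion:
    - [1,0,0,0,0,0,0]
    - [1,0,0,0,0,0,0]
    - [1,0,0,0,0,0,0]
    - [1,0,0,0,0,0,0]
    - [1,0,0,0,0,0,0]
    - [1,0,0,0,0,0,0]
  force: 50

```text
time_s: 31.55
eef_pos: [0.6178, 0.1187, 0.0084]
tcp_rot: [2.615, 1.737, 0.005]
wrist_force: [2.3, -2.0, 6.0]
finger_gap: 0.0242
finger_force: 50.2
```

```bash
cat >> arc.py <<'E'
F=s['wrist_force'];print("moment about nut",v[0]*F[1]-v[1]*F[0]+s['ft_torque'][2],"yaw",np.degrees(2*np.arctan2(s['tcp_rot'][1],s['tcp_rot'][0]))%360)
E
python3 arc.py 1 2 3 4 5 6
```

```text
[0.61780103 0.11874943 0.00836357] [ 2.28362432 -1.98177656  6.04738487] [-0.36141633 -0.27445264 -0.00332088] [-0.08  0.61 -0.24  1.77  0.2   0.79 -0.82]
radius 0.12671124368363726 ang 73.11616504682144
1.0 [0.01 0.09] 0.17
2.0 [0.02 0.18] 0.33
3.0 [0.02 0.26] 0.5
4.0 [0.02 0.35] 0.67
5.0 [0.03 0.44] 0.83
6.0 [0.03 0.53] 1.0
moment about nut -0.3531404330245664 yaw 67.17127152740264
```

send_rows:
  motion:
    - [1,0.01,0.09,0,0,0,0.17]
    - [1,0.02,0.18,0,0,0,0.33]
    - [1,0.02,0.26,0,0,0,0.5]
    - [1,0.02,0.26,0,0,0,0.5]

```text
time_s: 32.05
eef_pos: [0.6204, 0.1179, 0.0083]
tcp_rot: [-2.656, -1.677, 0.005]
wrist_force: [-5.4, -1.2, 13.2]
finger_gap: 0.0246
finger_force: 51.9
```

```bash
python3 arc.py 1 2 3 4 5 6
```

```text
[0.62037904 0.11793255 0.00833798] [-5.39691216 -1.22190585 13.16487792] [-0.09032677  1.30620338  1.22457277] [-0.08  0.61 -0.23  1.76  0.19  0.8  -0.85]
radius 0.12670717295670475 ang 71.89328859587066
1.0 [0.01 0.09] 0.17
2.0 [0.02 0.18] 0.33
3.0 [0.03 0.26] 0.5
4.0 [0.03 0.35] 0.67
5.0 [0.04 0.44] 0.83
6.0 [0.04 0.53] 1.0
moment about nut 1.8264191859452865 yaw 64.53935397355951
```

send_rows:
  motion:
    - [0.3,0,0,0,0,0,0]
    - [0.3,0,0,0,0,0,0]
    - [0.1,0,0,0,0,0,0]
    - [0.1,0,0,-2,0,0,0]
    - [1,-1.5,0,-3,0,0,-1.6]
    - [1,-2.6,0,-3,0,0,-3.6]
    - [1,-2.6,0,-3,0,0,-3.8]
    - [1,-2.6,0,-3,0,0,-3.8]

```text
time_s: 33.05
eef_pos: [0.5937, 0.0581, 0.0817]
tcp_rot: [-2.281, -2.16, -0.0]
wrist_force: [-0.2, 0.3, 0.3]
finger_gap: 0.0036
finger_force: 0.0
```

```bash
python3 - <<'E'
from h import *
s=readout.get_state();print(s['eef_pos'],s['finger_gap']);print(rel([.588,.0535,.0265],down(88)))
E
```

```text
[0.5936637  0.05807178 0.08171614] 0.003616400479481795
(array([-0.2 , -0.22,  2.21]), array([-0.  , -0.  , -0.18]))
```

send_rows:
  motion:
    - [1,-0.2,-0.22,1,0,0,-0.2]
    - [1,-0.2,-0.22,2,0,0,-0.2]
    - [1,-0.2,-0.22,2.2,0,0,-0.2]
    - [1,-0.2,-0.22,2.46,0,0,-0.2]
    - [1,-0.2,-0.22,2.46,0,0,-0.2]

```text
time_s: 33.67
eef_pos: [0.5886, 0.0549, 0.022]
tcp_rot: [2.256, 2.186, 0.001]
wrist_force: [-2.8, 0.6, 5.9]
finger_gap: -0.0003
finger_force: 3.3
```

send_rows:
  motion:
    - [1,-0.15,0,0,0,0,0]
    - [1,-0.35,0,0,0,0,0]

```text
time_s: 33.92
eef_pos: [0.5895, 0.0481, 0.0221]
tcp_rot: [2.254, 2.188, 0.008]
wrist_force: [-1.6, 5.2, 5.9]
finger_gap: 0.0002
finger_force: 2.9
```

send_rows:
  motion:
    - [1,-0.15,0,0,0,0,0]
    - [1,-0.3,0,0,0,0,0]

```text
time_s: 34.17
eef_pos: [0.5896, 0.0403, 0.022]
tcp_rot: [2.254, 2.187, 0.009]
wrist_force: [-0.1, 5.4, 5.4]
finger_gap: 0.0002
finger_force: 2.7
```

send_rows:
  motion:
    - [1,0,0,-0.3,0,0,0]
    - [1,0.6,0,-0.3,0,0,0]
    - [1,0.6,0,-0.3,0,0,0]
    - [1,0.6,0,0.06,0,0,0]
    - [1,0.5,0,0.06,0,0,0]
    - [1,0.35,0,0.06,0,0,0]

```text
time_s: 34.92
eef_pos: [0.5889, 0.0523, 0.0218]
tcp_rot: [-2.252, -2.187, -0.01]
wrist_force: [-6.4, 10.1, 21.3]
finger_gap: 0.0
finger_force: 9.9
```

send_rows:
  motion:
    - [1,-0.15,0,0,0,0,0]
    - [1,-0.3,0,0,0,0,0]

```text
time_s: 35.17
eef_pos: [0.5888, 0.0477, 0.0218]
tcp_rot: [-2.249, -2.187, -0.015]
wrist_force: [-5.6, 13.4, 18.1]
finger_gap: 0.0002
finger_force: 9.2
```

send_rows:
  motion:
    - [1,0.05,0,-0.3,0,0,0]
    - [1,0.05,0,-1,0,0,0]
    - [0.5,-1.9,0,-4,0,0,0]
    - [0,-1.9,0,-4.2,0,0,0]
    - [0,-1.9,0,-4.2,0,0,0]
    - [0,-1.9,0,-4.2,0,0,0]

```text
time_s: 35.92
eef_pos: [0.5852, -0.0088, 0.1231]
tcp_rot: [-2.256, -2.185, 0.002]
wrist_force: [0.4, 0.4, -0.7]
finger_gap: 0.0724
finger_force: 0.0
```

```bash
python3 ana2.py 13; python3 asc.py 13 | sed -n '22,48p' | cut -c30-145; sed -i 's/^fit("2".*$//' hexfit.py; python3 -c "
from hexfit import *
fit('11',.019);fit('12',.019);fit('13',.019)"
```

```text
35.925 [ 0.5852093  -0.00881281  0.1231258 ] 0.015521744071771107
77777777777655444444444444445444544566777777777777776666677777777777777777777777767777667776666666666666666666666666
77777777777655555555555554455555544456777777777777777666666666666666666666666666666666666666666666666666666666666666
77777777777655555556665555555554444456777777777777776655555555555555555555555555555555666666666556555666666666666666
7777777777765544555555566555555544445667777666666666665444444444444444444333ooooooooooooooooooooooooo566666666666666
7777777777765555555555555555544444445677777777777777665444444444444444443ooooooooooooooooooooooooooooo56666666666666
77777777777655555555556666565554444456777777777777776654555555555554444ooooooooooooooooooooooooooooooooo666666666666
7777777777765555555555555555444444445677777777777777665566777777666654ooooooooooooooooooooooooooooooooooo66666666665
777777777766554455455566655555544444567777777777777766556777777777654ooooooooooooooooooooooooooooooooooooo5666666544
77777777776555556555555555544444444456777777777777766655677777777654oooooooooooooooooooooooooooooo
[... 1795 characters left out ...]
77777777777777777777777777777777777777777777777777777777777777777777777666776666666666666666666
88888888888766667777777777777777777777777777777777777777777777777777777777777777777776666667776777666666666666666666
88888888888887776667777777777777777777777777777777777777777777777777777777777777776666777776666666655566666666666666
11 0.019 [(0.935, 30, 1, 1), (0.934, 27, 1, 1), (0.925, 33, 2, 1), (0.924, 24, 1, 1), (0.918, 36, 2, 1)] 0.8678206997084548
12 0.019 [(0.936, 30, 1, 1), (0.935, 27, 1, 1), (0.93, 33, 1, 1), (0.929, 24, 1, 1), (0.919, 36, 1, 1)] 0.8670026449353063
13 0.019 [(0.935, 30, 1, 1), (0.933, 27, 1, 1), (0.929, 33, 2, 1), (0.928, 24, 1, 1), (0.924, 36, 2, 1)] 0.8700226441386518
```

```bash
python3 -c "
from h import *
print(rel([.619,.118,.0075],down(66)))"
```

```text
(array([5.09, 1.22, 4.6 ]), array([-0.02,  0.  ,  3.7 ]))
```

send_rows:
  motion:
    - [0,2.5,0.6,0,0,0,1.7]
    - [0,5.1,1.2,0,0,0,3.7]
    - [0,5.1,1.2,0.5,0,0,3.7]
    - [0,5.1,1.2,2.5,0,0,3.7]
    - [0,5.1,1.2,4,0,0,3.7]
    - [0,5.1,1.2,4.6,0,0,3.7]
    - [0,5.1,1.2,4.6,0,0,3.7]

```text
time_s: 36.85
eef_pos: [0.6189, 0.1176, 0.0074]
tcp_rot: [-2.634, -1.711, 0.004]
wrist_force: [-0.6, 0.8, 0.3]
finger_gap: 0.085
finger_force: 0.0
```

send_rows:
  motion:
    - [1,0,0,0,0,0,0]
    - [1,0,0,0,0,0,0]
    - [1,0,0,0,0,0,0]
    - [1,0,0,0,0,0,0]
    - [1,0,0,0,0,0,0]
    - [1,0,0,0,0,0,0]
  force: 50

```text
time_s: 37.6
eef_pos: [0.6203, 0.1181, 0.01]
tcp_rot: [2.634, 1.711, 0.001]
wrist_force: [-1.7, -1.2, 5.8]
finger_gap: 0.0241
finger_force: 49.3
```

```bash
python3 arc.py 0.5 1 1.5 2
```

```text
[0.62031425 0.11805557 0.00998023] [-1.7340222  -1.15721696  5.78284152] [-0.07571768  0.46479367  0.00972076] [-0.06  0.61 -0.26  1.76  0.21  0.8  -0.85]
radius 0.12680400020674443 ang 71.93838899692703
0.5 [0.   0.04] 0.08
1.0 [0.01 0.09] 0.17
1.5 [0.01 0.13] 0.25
2.0 [0.02 0.18] 0.33
moment about nut 0.17327167354852666 yaw 65.99691029051206
```

send_rows:
  motion:
    - [1,0,0.05,0,0,0,0.1]
    - [1,0.01,0.09,0,0,0,0.2]
    - [1,0.01,0.13,0,0,0,0.27]
    - [1,0.01,0.13,0,0,0,0.27]

```text
time_s: 38.1
eef_pos: [0.6205, 0.1179, 0.0099]
tcp_rot: [-2.653, -1.679, 0.007]
wrist_force: [-7.6, 0.1, 11.6]
finger_gap: 0.024
finger_force: 50.4
```

```bash
python3 arc.py 0.5 1
```

```text
[0.62054502 0.11793497 0.00993414] [-7.58100882  0.0827695  11.61447242] [0.06185047 1.6818587  0.92100588] [-0.06  0.61 -0.26  1.75  0.21  0.81 -0.86]
radius 0.12676116013031316 ang 71.822320460032
0.5 [0.01 0.04] 0.08
1.0 [0.01 0.09] 0.17
moment about nut 1.8372976058935568 yaw 64.65495754823792
```

send_rows:
  motion:
    - [0.3,0,0,0,0,0,0]
    - [0.3,0,0,0,0,0,0]
    - [0,0,0,0,0,0,0]
    - [0,0,0,-2,0,0,0]
    - [0,0,0,-5,0,0,0]
    - [0,0,0,-6,0,0,0]
    - [0,0,0,-6,0,0,0]
    - [0,0,0,-6,0,0,0]

```text
time_s: 39.1
eef_pos: [0.6224, 0.1163, 0.1578]
tcp_rot: [-2.659, -1.673, 0.003]
wrist_force: [-0.8, -0.6, 0.2]
finger_gap: 0.0854
finger_force: 0.0
```

```bash
python3 -c "
from h import *
s=readout.get_state();print(s['eef_pos'],s['wrist_force'],s['time_s'])
print(robot.sign_off())"
```

```text
[0.62244473 0.11629502 0.15779767] [-0.83562513 -0.55115452  0.21304651] 39.1
the job is handed in; nothing more can be done
None
```

I handed the job in at 39.1 s with no verdict returned: the nut came to a hard stop clockwise under the wrench (about 1.8 N m), and the wrench was released on the nut. On the first turn I drove past that stop and the jaws slipped, so I refitted and closed them again; I inferred jaw fit and nut angle from forces and camera images, not joint readings.

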